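# Click-tighten the mould clamp screw

## Task

Pick up the click wrench, set its square ring right down over the square head of the mould clamp's screw, and turn it clockwise until you feel the wrench break over, then stop at once: forcing it on past the click ruins the collar's thread. Leave the screw tight, lift the wrench off and lay it flat on the bench again, clear of the clamp, without disturbing anything else.

Things in the scene. Friction and masses are not known exactly. Their poses are not given: they have to be found in the camera images.
- clamp: Mould clamp fixed to the bench: steel base 170 x 120 mm, dark mould block 110 x 92 mm, over it along x a grey strap 160 x 40 mm with two stud nuts (tops at 82 mm) 68 mm either side of a round brass collar (62 mm wide, top 86 mm above the bench). Origin: centre of the base's underside, on the screw's vertical axis; z up.
- screw: Steel screw head on the collar: 30 mm square, 21 mm high, upper 6 mm bevelled in 4 mm a side. Origin: on its axis at the collar's top, 86 mm above the bench; x, y square to the flats, z up. Clockwise from above tightens: it turns against 0.25 N m for an unknown 0.25 to 0.75 rad, then is home and turns no further.
- screw_corner (a point): Point near the screw head's corner at its +x +y side, 20 mm from the axis, 12 mm above the collar's top.
- screw_top (a point): Centre of the top of the screw head, 21 mm above the screw's origin.
- collar (a joint): How far (rad) the brass threaded collar under the screw has been torn round in the strap; 0 while sound. It holds against 1.7 N m; more than that on the screw tears it round and ruins the thread.
- wrench: Ring head of the click wrench (about 290 mm long, 0.48 kg): a 47 mm square steel ring, 24 mm high, with a 33 mm square hole right through, set in the handle's round eye (83 mm wide). It drops over the screw head in any of four directions and rests on the collar. Origin: centre of the hole at the underside; z up; hole sides square to x, y; the handle points to -x. Lies flat at the start.
- handle: Wrench handle. Origin: on the hole's axis, 22 mm above the ring's underside; it runs along its -x, at rest in line with the ring, to a 44 mm round end cap ending 247 mm on. Pushed clockwise (from above) with 0.87 N m about the hole's axis it breaks over: turns on the ring by up to 0.11 rad, resistance falling evenly to a tenth, then a hard stop. Springs back when let go. Anticlockwise it is rigid.
- grip (a point): Middle of the handle's black sleeve (80 mm long, 22 mm wide and high), on the handle's axis: 130 mm from the hole's middle, 22 mm above the underside, near the wrench's centre of mass. About 6.7 N square to the handle here clicks it (a twisting grip adds or takes away), about 13 N tears the collar.
- jacks: Bystander: glassblower's jacks: flat steel two-bladed tongs lying flat, 195 x 40 x 9 mm, between the two work places. It must stay where it is (origin: centre of its underside).
- tumbler: Bystander: clear glass tumbler, 72 mm wide, 95 mm tall, standing. It must stay where it is (origin: centre of its underside).
- frit_jar: Bystander: amber glass jar with a steel cap, 60 mm wide, 85 mm tall, standing. It must stay where it is (origin: centre of its underside).
- paddle: Bystander: graphite paddle with a wooden handle, lying flat, 230 mm long, 65 mm wide, 22 mm tall. It must stay where it is (origin: centre of its underside).
- tin_cup: Bystander: steel cup, 68 mm wide, 70 mm tall, standing. It must stay where it is (origin: centre of its underside).
- wood_block: Bystander: turned dark wood block, 72 mm wide, 50 mm tall. It must stay where it is (origin: centre of its underside).
Things that resemble listed ones, but are neither listed nor needed, are in the scene too. There is more than one size of the clamp; the job needs the larger.

How it is judged (in metres and radians):
On the way, in this order (a step that is already met when the one before it is completed fails the run):
1. the wrench's ring is fully down on the screw head (horizontal distance between wrench and screw below 0.005 m and z of wrench in the frame of screw below 0.006 m and angle between wrench's own z axis and vertical below 0.1 rad), for 0.1 s.
2. with the ring on the screw, the wrench has broken over (handle at least 0.018 rad out of line) under load (all of step 1 and angle between the x axis of handle and the x axis of wrench, either way round above 0.018 rad and contact force between wrench and screw above 4 N), for 0.05 s.
At the end, for the whole second after the job is handed in: The wrench has clicked on the screw and lies flat (underside within 8 mm of the bench, tilt under 0.08 rad), straight and still, its ring over 120 mm from the clamp's middle; the screw stays turned on (corner over 3.5 mm from its start), the collar torn under 0.05 rad (height (world z) of wrench between -0.005 and 0.008 m and angle between wrench's own z axis and vertical below 0.08 rad and horizontal distance between wrench and clamp above 0.12 m and linear speed of wrench below 0.02 m/s and angle between the x axis of handle and the x axis of wrench, either way round below 0.03 rad and distance of screw_corner from where it was at the start of the episode above 0.0035 m and value of joint collar below 0.05 rad); the robot touches nothing.
It fails at once if the screw is forced past the click and the collar is torn round by 0.05 rad or more (value of joint collar above 0.05 rad).
It fails at once if a bystander is moved by more than 20 mm (distance of any of jacks, tumbler, frit_jar, paddle, tin_cup, wood_block from where it was at the start of the episode above 0.02 m).
It also fails if it takes over 72 s, if anything falls off the work surface, if the arm or the gripper's body presses on something with over 40 N, if the wrist force passes 120 N, or if a joint passes its speed limit or range.

## Robot

A 7-joint arm with a two-finger parallel gripper is mounted at the origin on the work surface. World frame = base frame: x ahead of the robot, y to its left, z up, the work surface at z = 0. Lengths are in mm, angles in rad, forces in N, time in s.
With the tool pointing down it reaches from about 425 to 950 mm from the base axis. Payload 16.7 kg.
Tool frame: the origin (TCP) lies at the very end of the fingers, on their centre line; the grasp point (between the pads) lies 19 mm behind it; z points along the fingers, y is the direction in which the jaws open and shut (so a half turn about z gives the same grasp; the last joint's range is limited). The gripper opens to 94 mm and grips with 3 to 60 N. Pads are 16 mm wide; open, the fingers measure 119 mm over their backs; the gripper's body (75 mm by 177 mm) begins 78 mm behind the grasp point.
Start: joints at [1.071, 0.426, 0.074, 1.606, -0.034, 1.111, -0.067], TCP at [231.931, -633.861, 171.767] pointing down, gripper open.
Joint ranges: [-2.85, 2.85], [-0.5, 2.14], [-1.23, 1.37], [0.21, 2.46], [-1.02, 4.16], [0.16, 2.05], [-2.73, 2.73]. Speed limits (rad/s): [1.89, 1.89, 2.39, 2.39, 3.01, 3.01, 3.01].

## Interface

Orientations are given as a unit quaternion [x, y, z, w].
In Python, from workcell import r gives the robot as it stands.
- The arm moves only by the tool send_rows, never from a script. Its arguments are lists of equal length, an entry for each row: "dp": the shift along the tool's x, y, z in cm, a list of three; "delta_rot": the turn, a rotation vector about the tool's x, y, z in degrees, a list of three; "claw": the finger opening in cm, from 0 to 9.4. In form: {"dp": [[x, y, z], ...], "delta_rot": [[rx, ry, rz], ...], "claw": [claw, ...]}. A call has exactly 5 rows; each row shifts and turns the pose as measured when the row begins, along the tool's axes as they then stand; what a row does not reach is not made up. A row lasts 1/10 s, in which the tool goes at most 50 mm and 8.59 degrees, less where a joint would pass 70% of its speed; a pose out of reach is approached as far as the arm can. A call is refused whole if a number of a shift passes 5 or a number of a turn 8.59, either way. A call with a gripper value outside its range is refused whole. The fingers move at their own pace and stop on an object; "grip_force" is the grip in N (left out, the last holds). Time passes only in rows, so rows that do not move let the fingers close, or fill a call up. It gives the time, the measured TCP pose, the force and the opening at its end, in the units of the state.
- r.get_obs(): the state, without advancing time (a new reading comes with each control period).
- r.get_image(name): name is "side" or "top"; returns (picture, depth): 420x560x3 uint8, red, green, blue; 420x560 float32, mm along the optical axis (not along the pixel's ray), 0 where there is no reading.
- r.camera_info(name): a dict with "camera_matrix" (3x3 intrinsics, pixels), "distortion" ([k1, k2, p1, p2, k3] as OpenCV has them; the pictures are not rectified), "position" and "orientation" of the camera in the world. Camera axes: x right, y up, looking along -z (the intrinsics and any distortion apply to the point x, -y, -z); pixel columns grow to the right and rows downward; lengths in mm; the calibration is good to about 2 mm. A picture is of the moment at which its call begins. camera_info takes no time and is no camera call.
- r.sign_off(): hands the job in, once; it reports no verdict.
The state is a dict: "time": time; "joint_pos": joint angles; "dq": joint speeds; "joint_efforts": joint torques, N m; "eef_pos": TCP position; "eef_rot": TCP orientation; "force": force on the tool from outside, world axes, zero at the start; "wrist_torque": the same for the moment, N m; "opening": finger opening in mm.
Only numpy, scipy, OpenCV 4.12 (cv2) and the standard library are available. Lean on these libraries where they do the work, as an engineer would, in place of code of your own. Each camera call takes 0.05 s, during which the arm holds its last target.

## Working session

There is one attempt and no reset: what is moved stays moved. The work goes in short steps, Python scripts to look and compute and a tool call to move; the robot and the scene stay as the last step left them, time stands still between calls to the robot, and variables do not carry over. Pictures are saved under pics/ and viewed, and the job is handed in when it is done.

Besides the shell and the picture viewer there is one more tool, called after "Call:" as a command line: name --argument value ..., lists and objects as JSON in quotes. send_rows: Moves the arm, as the interface text tells. Its arguments: {"type":"object","properties":{"dp":{"type":"array"},"delta_rot":{"type":"array"},"claw":{"type":"array"},"grip_force":{"type":"number"}},"required":["dp","delta_rot","claw"]}

```bash
ls; mkdir -p pics
python3 - <<'E'
from workcell import r
import cv2,numpy as np
for n in("top","side"):
    im,d=r.get_image(n); cv2.imwrite(f"pics/{n}0.png",im[:,:,::-1]); np.save(f"{n}0.npy",d); np.save(f"{n}0im.npy",im)
    print(r.camera_info(n))
print(r.get_obs())
E
```

```text
pics
{'camera_matrix': array([[449.73221758,   0.        , 279.25009893],
       [  0.        , 449.73221758, 216.18575425],
       [  0.        ,   0.        ,   1.        ]]), 'distortion': array([-0.09579364,  0.        ,  0.        ,  0.        ,  0.        ]), 'position': array([ 4.32185412e+02, -1.31200121e+00,  1.40915632e+03]), 'orientation': array([ 0.05083629, -0.03935465, -0.70164239,  0.70962303])}
{'camera_matrix': array([[437.83470925,   0.        , 273.84433628],
       [  0.        , 437.83470925, 206.02649131],
       [  0.        ,   0.        ,   1.        ]]), 'distortion': array([0.0083112, 0.       , 0.       , 0.       , 0.       ]), 'position': array([113.02693933, 503.19267838, 761.79330006]), 'orientation': array([-0.14963792,  0.3625821 ,  0.84277976, -0.36859868])}
{'time': 0.1, 'joint_pos': array([ 1.07050005,  0.42666532,  0.073847  ,  1.60651261, -0.03408266,
        1.11082187, -0.0671083 ]), 'dq': array([ 0.00032907, -0.00116323,  0.00031047, -0.001681  , -0.00137662,
        0.00097569, -0.00168678]), 'joint_efforts': array([ 8.47951480e-03, -9.37458014e+01,  3.67808193e+00, -4.55043125e+01,
       -4.82810580e-02,  1.66774378e-02,  5.52169229e-05]), 'eef_pos': array([ 231.7841842 , -633.50180264,  171.16166763]), 'eef_rot': array([ 9.84659234e-01,  1.74487432e-01, -1.45586735e-04, -5.55350037e-04]), 'force': array([ 0.94194383,  0.51793794, -0.73503853]), 'wrist_torque': array([ 0.00395723, -0.00462953, -0.01113297]), 'opening': 93.83637730546873}
```

View pics/top0.png

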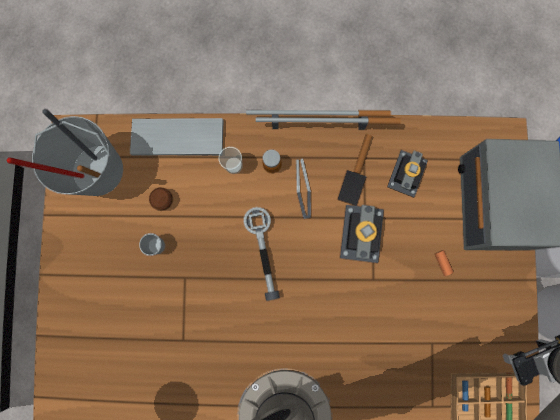

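View pics/side0.png

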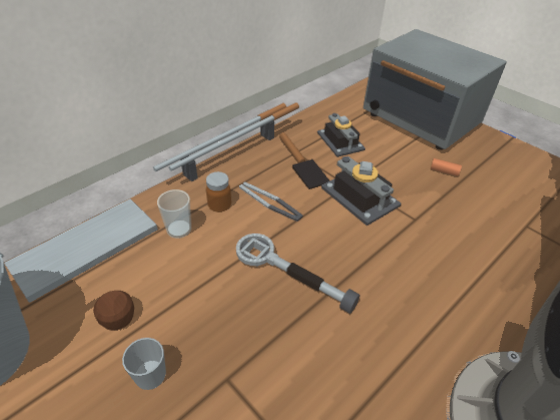

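The top picture shows the wrench with its ring at (257,221) and cap at (272,296). There are two clamps: A at (364,233) and B at (408,171). A looks larger, so I'll confirm that by measuring it and taking an enlarged crop.

```bash
cat > h.py <<'E'
import numpy as np,cv2
from scipy.spatial.transform import Rotation as R
from workcell import r
def cam(n):
    c=r.camera_info(n); return c['camera_matrix'],c['distortion'],np.array(c['position']),R.from_quat(c['orientation']).as_matrix()
def rays(n,uv):
    K,D,p,M=cam(n); q=cv2.undistortPoints(np.array(uv,float).reshape(-1,1,2),K,D).reshape(-1,2)
    return p,np.c_[q[:,0],-q[:,1],-np.ones(len(q))]@M.T
def atz(n,uv,z):
    p,d=rays(n,uv); return p+d*((z-p[2])/d[:,2])[:,None]
def cloud(n,d):
    h,w=d.shape; u,v=np.meshgrid(np.arange(w),np.arange(h))
    p,dd=rays(n,np.c_[u.ravel(),v.ravel()])
    return (p+dd*d.ravel()[:,None]).reshape(h,w,3)
def proj(n,P):
    K,D,p,M=cam(n); q=(np.atleast_2d(P)-p)@M; q=q*[1,-1,-1]
    return cv2.projectPoints(q,np.zeros(3),np.zeros(3),K,D)[0].reshape(-1,2)
E
python3 - <<'E'
from h import *
im=np.load("top0im.npy"); si=np.load("side0im.npy")
C=cloud("top",np.load("top0.npy")); np.save("topC.npy",C)
for uv in [(257,221),(272,296),(265,262),(364,233),(367,231),(408,171),(412,170),(231,160),(271,160),(161,200),(151,245),(303,190),(355,170)]:
    print(uv,C[uv[1],uv[0]].round(0))
m=C[...,2]
for nm,(a,b,c,d) in {"A":(335,200,392,268),"B":(385,145,432,200)}.items():
    s=C[b:d,a:c].reshape(-1,3); s=s[(s[:,2]>6)]
    print(nm,cv2.minAreaRect(s[:,:2].astype(np.float32)),s[:,2].max())
a=cv2.resize(im[190:275,325:400],None,fx=5,fy=5,interpolation=cv2.INTER_CUBIC)
b=cv2.resize(im[140:205,380:435],None,fx=5,fy=5,interpolation=cv2.INTER_CUBIC)
o=np.zeros((430,800,3),np.uint8); o[:a.shape[0],:a.shape[1]]=a; o[:b.shape[0],400:400+b.shape[1]]=b
cv2.imwrite("pics/cr1.png",o[:,:,::-1])
w=cv2.resize(im[200:305,235:290],None,fx=5,fy=5,interpolation=cv2.INTER_CUBIC)
s=cv2.resize(si[220:320,225:365],None,fx=3.5,fy=3.5,interpolation=cv2.INTER_CUBIC)
o=np.zeros((530,800,3),np.uint8); o[:w.shape[0],:w.shape[1]]=w; o[:s.shape[0],290:290+s.shape[1]]=s
cv2.imwrite("pics/cr2.png",o[:,:,::-1])
E
```

```text
(257, 221) [597.  93.  -1.]
(272, 296) [366.  41.  45.]
(265, 262) [467.  64.  35.]
(364, 233) [ 552. -226.  106.]
(367, 231) [ 558. -235.  109.]
(408, 171) [ 748. -371.   67.]
(412, 170) [ 748. -380.   80.]
(231, 160) [793. 180.   2.]
(271, 160) [774.  48.  81.]
(161, 200) [653. 389.  50.]
(151, 245) [516. 428.   1.]
(303, 190) [696. -52.   7.]
(355, 170) [ 760. -215.   18.]
A ((556.4324340820312, -163.37109375), (214.19679260253906, 347.7377624511719), 5.844640254974365) 1409.156317626293
B ((662.3501586914062, -211.56973266601562), (204.5198211669922, 588.9889526367188), 28.439006805419922) 1409.156317626293
```

View pics/cr1.png

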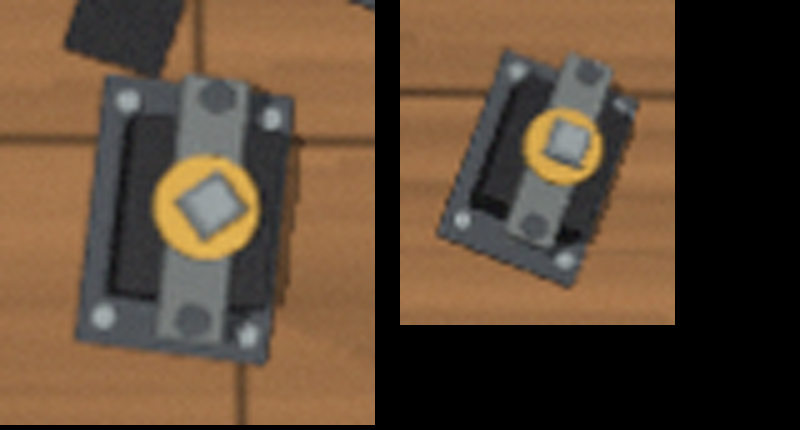

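View pics/cr2.png

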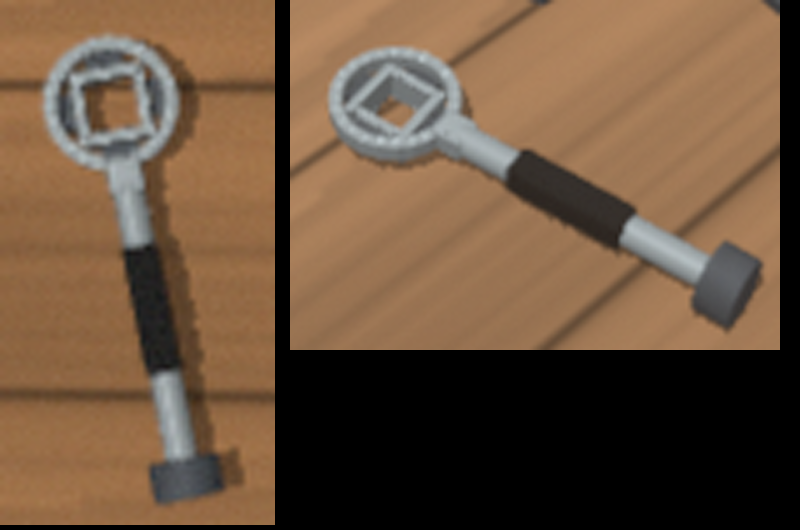

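A's screw top is at about 107 mm (86+21) and B's is at about 80 mm. The crop also shows A is clearly the bigger one, with the diamond-turned head at about (367,231), so A is the clamp I need. Next are the precise fits.

Run:
```python
from h import *
from scipy.optimize import least_squares
for n in("top","side"):
    im=np.load(n+"0im.npy").astype(int); C=cloud(n,np.load(n+"0.npy"))
    valid=np.load(n+"0.npy")>0
    hsv=cv2.cvtColor(im.astype(np.uint8),cv2.COLOR_RGB2HSV)
    near=np.hypot(C[...,0]-556,C[...,1]+233)<60
    y=near&valid&(hsv[...,0]>15)&(hsv[...,0]<32)&(hsv[...,1]>110)&(hsv[...,2]>120)&(C[...,2]>75)
    print(n,"collar px",y.sum(),"z med",np.median(C[y][:,2]), "spread",C[y][:,2].std())
    vv,uu=np.nonzero(y); hull=cv2.convexHull(np.c_[uu,vv].astype(np.float32)).reshape(-1,2)
    P=atz(n,hull,86)[:,:2]
    f=least_squares(lambda p:np.hypot(*(P-p[:2]).T)-p[2],[556,-233,31]); print(" circle",f.x.round(2),np.abs(f.fun).max().round(2))
    h=near&valid&(C[...,2]>102)&(C[...,2]<115)&(hsv[...,1]<80)
    Q=C[h]; print(" head",h.sum(),Q.mean(0).round(1),cv2.minAreaRect(Q[:,:2].astype(np.float32)))
    # wrench
    w=valid&(C[...,2]>8)&(C[...,2]<60)&(C[...,0]>340)&(C[...,0]<660)&(C[...,1]>0)&(C[...,1]<150)
    Q=C[w]; m,e=cv2.PCACompute(Q[:,:2].astype(np.float32),None); print(" wrench",w.sum(),m,e[0],np.degrees(np.arctan2(e[0,1],e[0,0])))
    t=(Q[:,:2]-m)@e[0]; print(" ext",t.min(),t.max(), Q[t<t.min()+8].mean(0),Q[t>t.max()-8].mean(0))
```

```text
top collar px 214 z med 85.34000967465977 spread 3.246365079023852
 circle [ 559.95 -234.74   29.94] 1.05
 head 86 [ 559.6 -233.5  106.6] ((559.6632080078125, -234.1567840576172), (26.5977725982666, 29.179372787475586), 35.81686782836914)
 wrench 962 [[513.1423    73.698586]] [0.9765025  0.21550629] 12.4452305
 ext -160.0872433459958 125.3650331426758 [360.82112091  39.22600502  38.60113138] [630.99939717 100.43100866  26.68139823]
side collar px 216 z med 85.1147274180828 spread 1.9274986075079925
 circle [ 558.26 -229.04   32.05] 2.11
 head 87 [ 559.4 -230.8  105.7] ((559.6380004882812, -231.20501708984375), (26.260839462280273, 31.043127059936523), 38.161739349365234)
 wrench 2149 [[503.4616   77.72289]] [0.9825587  0.18595247] 10.716669
 ext -152.691724201536 136.50187885357852 [356.54990889  48.53274849  30.90421802] [632.93755195 100.6668887   26.89878837]
```

Run:
```python
from h import *
si=np.load("side0im.npy")
a=cv2.resize(si[140:225,315:405],None,fx=8,fy=7,interpolation=cv2.INTER_CUBIC)
cv2.imwrite("pics/cr3.png",a[:600,:,::-1])
ti=np.load("top0im.npy")
a=cv2.resize(ti[210:252,345:390],None,fx=14,fy=14,interpolation=cv2.INTER_CUBIC)
cv2.imwrite("pics/cr4.png",a[:,:,::-1])
```

```text
(no output)
```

View pics/cr3.png

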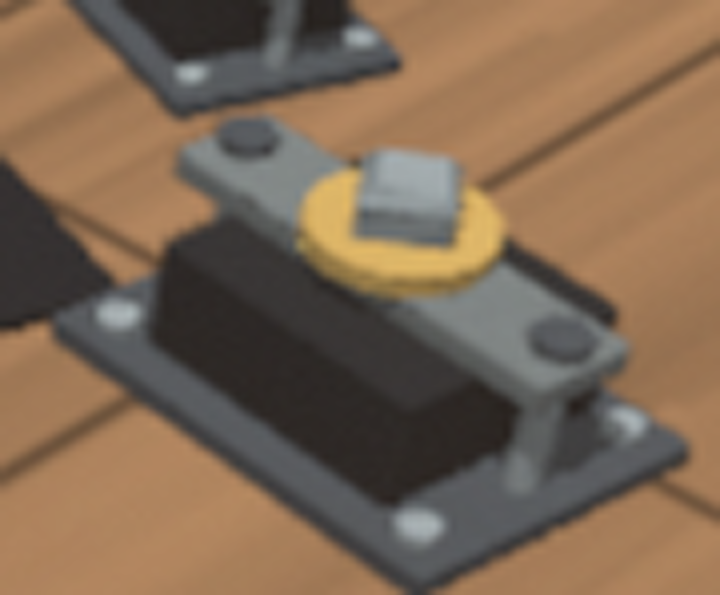

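View pics/cr4.png

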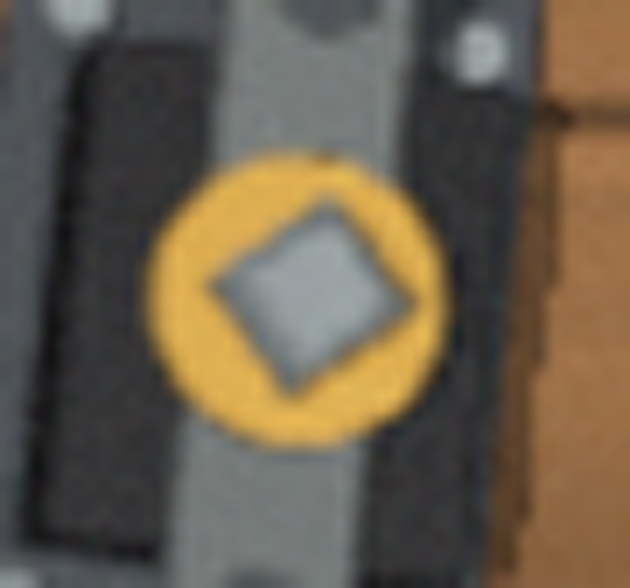

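```bash
cat >> h.py <<'E'
def headmodel(p):
    x,y,t=p; pts=[]
    for s,z in((15,86),(15,101),(11,107)):
        for a,b in((1,1),(1,-1),(-1,-1),(-1,1)):
            c,q=np.cos(t),np.sin(t); pts.append([x+c*a*s-q*b*s,y+q*a*s+c*b*s,z])
    return np.array(pts)
E
python3 - <<'E'
from h import *
from scipy.optimize import minimize
for n,(a,b,c,d) in {"top":(340,205,395,255),"side":(340,150,395,190)}.items():
    im=np.load(n+"0im.npy"); S=8
    crop=cv2.resize(im[b:d,a:c],None,fx=S,fy=S,interpolation=cv2.INTER_CUBIC)
    lab=cv2.cvtColor(crop,cv2.COLOR_RGB2LAB).astype(float)
    yel=lab[...,2]>150
    def mask(P):
        q=(proj(n,P)-[a,b]+0.5)*S-0.5
        m=np.zeros(crop.shape[:2],np.uint8); cv2.fillConvexPoly(m,cv2.convexHull(q.astype(np.float32)).astype(np.int32),1); return m
    th=np.linspace(0,2*np.pi,60)
    def cost(p):
        h=mask(headmodel(p)).astype(bool)
        # collar annulus in top plane
        col=mask(np.c_[p[0]+31*np.cos(th),p[1]+31*np.sin(th),86+0*th]).astype(bool)
        ring=col&~h
        # only within collar∪head+margin
        if n=="side":  # collar side visible => restrict to top plane region
            reg=col|h
        else: reg=cv2.dilate((col|h).astype(np.uint8),np.ones((17,17)))>0
        return ((ring!=yel)&reg).sum()/S**2
    best=None
    for t in np.radians(range(0,90,6)):
        f=minimize(cost,[559.6,-232.5,t],method="Nelder-Mead",options=dict(initial_simplex=np.array([[559.6,-232.5,t],[563,-232.5,t],[559.6,-229,t],[559.6,-232.5,t+.15]])))
        if best is None or f.fun<best.fun: best=f
    print(n,best.x[:2].round(2),np.degrees(best.x[2])%90,best.fun)
E
```

```text
Traceback (most recent call last):
  File "h.py", line 16, in proj
    K,D,p,M=cam(n); q=(np.atleast_2d(P)-p)@M; q=q*[1,-1,-1]
            ~~~^^^
  File "h.py", line 5, in cam
    c=r.camera_info(n); return c['camera_matrix'],c['distortion'],np.array(c['position']),R.from_quat(c['orientation']).as_matrix()
ValueError: time passes only in moves, steps and waits
```

```bash
sed -i 's/^def cam(n):/import functools\n@functools.lru_cache\ndef cam(n):/' h.py
cat > fit1.py <<'E'
from h import *
from scipy.optimize import minimize
for n,(a,b,c,d) in {"top":(340,205,395,255),"side":(340,150,395,190)}.items():
    im=np.load(n+"0im.npy"); S=8
    crop=cv2.resize(im[b:d,a:c],None,fx=S,fy=S,interpolation=cv2.INTER_CUBIC)
    lab=cv2.cvtColor(crop,cv2.COLOR_RGB2LAB).astype(float)
    yel=lab[...,2]>150
    def mask(P):
        q=(proj(n,P)-[a,b]+0.5)*S-0.5
        m=np.zeros(crop.shape[:2],np.uint8); cv2.fillConvexPoly(m,cv2.convexHull(q.astype(np.float32)).astype(np.int32),1); return m
    th=np.linspace(0,2*np.pi,60)
    def cost(p):
        h=mask(headmodel(p)).astype(bool)
        col=mask(np.c_[p[0]+31*np.cos(th),p[1]+31*np.sin(th),86+0*th]).astype(bool)
        ring=col&~h
        reg=(col|h) if n=="side" else cv2.dilate((col|h).astype(np.uint8),np.ones((17,17)))>0
        return ((ring!=yel)&reg).sum()/S**2
    best=None
    for t in np.radians(range(0,90,10)):
        f=minimize(cost,[559.6,-232.5,t],method="Nelder-Mead",options=dict(initial_simplex=np.array([[559.6,-232.5,t],[563,-232.5,t],[559.6,-229,t],[559.6,-232.5,t+.15]])))
        if best is None or f.fun<best.fun: best=f
    print(n,best.x[:2].round(2),np.degrees(best.x[2])%90,best.fun)
print(r.get_obs()['time'])
E
python3 fit1.py
```

```text
top [ 560.42 -235.9 ] 36.109707940327716 21.203125
side [ 561.39 -236.78] 35.31743723568002 6.421875
0.1
```

```bash
cat > fitw.py <<'E'
from h import *
import sys
from scipy.optimize import minimize
# model: eye disc r41.5 (z 10..34), handle rod r9?, sleeve 80x22, cap r22 x ~ [225..247]
def model(p,z0=0):
    x,y,t=p; th=np.linspace(0,2*np.pi,40,endpoint=False); parts=[]
    L=[]
    eye=np.concatenate([np.c_[41.5*np.cos(th),41.5*np.sin(th),0*th+z] for z in(12,30)])
    sl=np.concatenate([np.c_[0*th+s,11*np.cos(th),22+11*np.sin(th)] for s in(-90,-170)])
    cap=np.concatenate([np.c_[0*th+s,22*np.cos(th),22+22*np.sin(th)] for s in(-223,-247)])
    rod=np.concatenate([np.c_[0*th+s,8*np.cos(th),22+8*np.sin(th)] for s in(-40,-225)])
    c,s=np.cos(t),np.sin(t); M=np.array([[c,s,0],[-s,c,0],[0,0,1]])
    return [q@M+[x,y,z0] for q in(eye,sl,cap,rod)]
if __name__=="__main__":
  for n,(a,b,c,d) in {"top":(235,195,295,310),"side":(225,220,370,320)}.items():
    im=np.load(n+"0im.npy"); S=4
    crop=cv2.resize(im[b:d,a:c],None,fx=S,fy=S,interpolation=cv2.INTER_CUBIC)
    hsv=cv2.cvtColor(crop,cv2.COLOR_RGB2HSV); fg=(hsv[...,1]<75)
    fg=fg.astype(np.uint8); fg=cv2.morphologyEx(fg,cv2.MORPH_CLOSE,np.ones((9,9)))
    ct,_=cv2.findContours(fg,cv2.RETR_EXTERNAL,cv2.CHAIN_APPROX_NONE); k=max(ct,key=cv2.contourArea)
    fg[:]=0; cv2.drawContours(fg,[k],-1,1,-1)
    def cost(p):
        m=np.zeros_like(fg)
        for P in model(p):
            q=(proj(n,P)-[a,b]+0.5)*S-0.5; cv2.fillConvexPoly(m,cv2.convexHull(q.astype(np.float32)).astype(np.int32),1)
        return (m!=fg).sum()/S**2
    x0=np.array([596,93,np.radians(11.5)])
    f=minimize(cost,x0,method="Nelder-Mead",options=dict(initial_simplex=np.array([x0,x0+[6,0,0],x0+[0,6,0],x0+[0,0,.08]])))
    x,y,t=f.x; print(n,f.x[:2].round(1),np.degrees(t).round(2),f.fun,"of",fg.sum()/S**2,"grip",(x-130*np.cos(t)).round(1),(y-130*np.sin(t)).round(1))
    o=crop.copy()
    for P in model(f.x):
        q=(proj(n,P)-[a,b]+0.5)*S-0.5; cv2.polylines(o,[cv2.convexHull(q.astype(np.float32)).astype(np.int32)],True,(255,0,0),1)
    cv2.imwrite(f"pics/fit_{n}.png",o[:,:,::-1])
E
python3 fitw.py
```

```text
top [596.6  91.9] 12.37 97.75 of 1094.25 grip 469.6 64.1
side [596.7  92.4] 11.84 217.75 of 2245.5625 grip 469.5 65.7
```

View pics/fit_side.png

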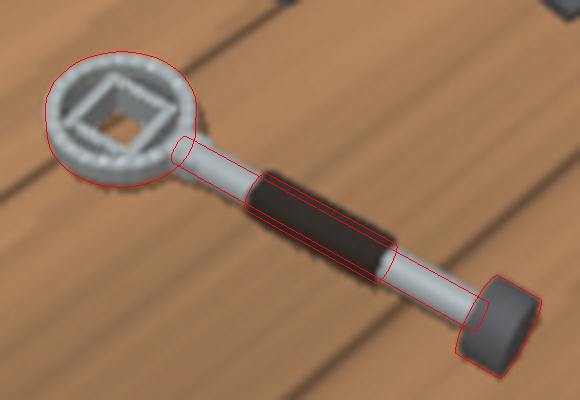

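View pics/fit_top.png

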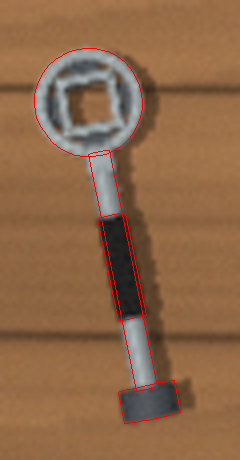

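The red overlays of the fitted model match the wrench well in both pictures. The wrench origin is at about (596.6, 92.2) with yaw 12.1°, and the grip is at (469.5, 65). The screw is at (561, -236.3) with yaw 35.7° (mod 90). I'll write a helper that gives the remaining shift in tool axes.

```bash
cat > go.py <<'E'
from h import *
import sys
# usage: go.py x y z yawdeg(tool x)  -> total remaining in tool axes
def rem(x,y,z,yaw):
    o=r.get_obs(); T=R.from_quat(o['eef_rot']); c=np.radians(yaw)
    G=R.from_matrix(np.array([[np.cos(c),np.sin(c),0],[np.sin(c),-np.cos(c),0],[0,0,-1]]))
    d=T.inv().apply(np.array([x,y,z])-o['eef_pos'])/10
    rv=np.degrees((T.inv()*G).as_rotvec())
    ex=T.apply([1,0,0])
    print("t",round(o['time'],2),"tcp",o['eef_pos'].round(1),"yaw",np.degrees(np.arctan2(ex[1],ex[0])).round(2),"F",o['force'].round(1),"M",o['wrist_torque'].round(2),"op",round(o['opening'],1))
    print("REM cm",d.round(2),"|",np.linalg.norm(d).round(2),"rot",rv.round(2))
if __name__=="__main__": rem(*map(float,sys.argv[1:5])); print("q",r.get_obs()['joint_pos'].round(2))
E
python3 go.py 450 -300 172 12.1
```

```text
t 0.1 tcp [ 231.8 -633.5  171.2] yaw 20.1 F [ 0.9  0.5 -0.7] M [ 0.   -0.   -0.01] op 93.8
REM cm [ 31.95 -23.82  -0.06] | 39.86 rot [-0.07  0.01  8.  ]
q [ 1.07  0.43  0.07  1.61 -0.03  1.11 -0.07]
```

Call:
send_rows --dp '[[3.9,-2.9,0],[3.9,-2.9,0],[3.9,-2.9,0],[3.9,-2.9,0],[3.9,-2.9,0]]' --delta_rot '[[0,0,0],[0,0,0],[0,0,0],[0,0,0],[0,0,0]]' --claw '[9.4,9.4,9.4,9.4,9.4]'

```text
time: 0.6
eef_pos: [363.0, -428.9, 168.3]
eef_rot: [0.986, 0.169, -0.002, -0.001]
force: [0.8, 0.1, 0.5]
opening: 93.9
```

```bash
python3 go.py 450 -300 172 12.1; python3 go.py 469.5 65 172 12.1
```

```text
t 0.6 tcp [ 363.  -428.9  168.3] yaw 19.45 F [0.8 0.1 0.5] M [-0.06 -0.   -0.02] op 93.9
REM cm [12.5  -9.26 -0.39] | 15.56 rot [-0.16  0.23  7.35]
q [ 0.77  0.25 -0.02  1.86  0.01  1.04 -0.49]
t 0.6 tcp [ 363.  -428.9  168.3] yaw 19.45 F [0.8 0.1 0.5] M [-0.06 -0.   -0.02] op 93.9
REM cm [ 26.49 -43.03  -0.34] | 50.53 rot [-0.16  0.23  7.35]
q [ 0.77  0.25 -0.02  1.86  0.01  1.04 -0.49]
```

Call:
send_rows --dp '[[4,-3,0],[4,-3,0],[4,-3,0],[1.9,-4.5,0],[1.9,-4.5,0]]' --delta_rot '[[0,0,0],[0,0,0],[0,0,0],[0,0,0],[0,0,0]]' --claw '[9.4,9.4,9.4,9.4,9.4]'

```text
time: 1.1
eef_pos: [452.8, -203.3, 167.5]
eef_rot: [0.986, 0.17, -0.002, -0.001]
force: [1.6, 0.3, 0.7]
opening: 94.2
```

```bash
python3 go.py 469.5 65 172 12.1
```

```text
t 1.1 tcp [ 452.8 -203.3  167.5] yaw 19.53 F [1.6 0.3 0.7] M [-0.05 -0.05 -0.08] op 94.2
REM cm [ 10.54 -24.73  -0.41] | 26.89 rot [-0.18  0.25  7.43]
q [ 0.46  0.15 -0.18  1.99  0.03  1.01 -0.97]
```

Call:
send_rows --dp '[[1.9,-4.5,0],[1.9,-4.5,0],[1.9,-4.5,0],[1.9,-4.5,0],[1.9,-4.5,-0.5]]' --delta_rot '[[0,0,0],[0,0,0],[0,0,0],[0,0,0],[0,0,7.4]]' --claw '[9.4,9.4,9.4,9.4,9.4]'

```text
time: 1.6
eef_pos: [464.6, 40.4, 171.7]
eef_rot: [0.994, 0.114, -0.003, -0.001]
force: [1.2, -0.1, -0.2]
opening: 94.0
```

```bash
python3 go.py 469.5 65 80 12.1
```

```text
t 1.6 tcp [464.6  40.4 171.7] yaw 13.04 F [ 1.2 -0.1 -0.2] M [-0.05 -0.08 -0.04] op 94.0
REM cm [ 1.08 -2.27  9.17] | 9.51 rot [-0.14  0.3   0.94]
q [ 0.14  0.11 -0.38  2.03  0.04  1.01 -1.61]
```

Call:
send_rows --dp '[[1.1,-2.3,0],[0,0,3],[0,0,3],[0,0,3],[0,0,0]]' --delta_rot '[[0,0.3,0.9],[0,0,0],[0,0,0],[0,0,0],[0,0,0]]' --claw '[9.4,9.4,9.4,9.4,9.4]'

```text
time: 2.1
eef_pos: [470.5, 74.8, 80.4]
eef_rot: [0.994, 0.108, 0.002, -0.002]
force: [-0.5, -0.3, 0.8]
opening: 94.2
```

```bash
python3 go.py 469.5 65 5 12.1
```

```text
t 2.1 tcp [470.5  74.8  80.4] yaw 12.45 F [-0.5 -0.3  0.8] M [ 0.03 -0.01 -0.04] op 94.2
REM cm [-0.33  0.96  7.53] | 7.6 rot [-0.22 -0.21  0.35]
q [ 0.07  0.24 -0.4   2.11  0.13  0.81 -1.76]
```

Call:
send_rows --dp '[[-0.3,1.0,0],[0,0,2],[0,0,2],[0,0,1],[0,0,0]]' --delta_rot '[[0,0,0.4],[0,0,0],[0,0,0],[0,0,0],[0,0,0]]' --claw '[9.4,9.4,9.4,9.4,9.4]'

```text
time: 2.6
eef_pos: [473.2, 61.2, 34.8]
eef_rot: [0.995, 0.103, 0.004, -0.002]
force: [0.8, 0.1, 0.6]
opening: 94.2
```

```bash
python3 go.py 469.5 65 5 12.1
```

```text
t 2.6 tcp [473.2  61.2  34.8] yaw 11.81 F [0.8 0.1 0.6] M [ 0.05 -0.01  0.01] op 94.2
REM cm [-0.31 -0.44  2.98] | 3.02 rot [-0.13 -0.52 -0.29]
q [ 0.07  0.31 -0.38  2.15  0.17  0.7  -1.79]
```

Call:
send_rows --dp '[[-0.3,-0.4,0],[0,0,1.5],[0,0,1.0],[0,0,0.3],[0,0,0]]' --delta_rot '[[0,-0.5,-0.3],[0,0,0],[0,0,0],[0,0,0],[0,0,0]]' --claw '[9.4,9.4,9.4,9.4,9.4]'

```text
time: 3.1
eef_pos: [471.9, 64.8, 10.5]
eef_rot: [0.994, 0.105, 0.002, -0.001]
force: [-0.0, -0.4, 0.8]
opening: 93.9
```

```bash
python3 go.py 469.5 65 5 12.1
```

```text
t 3.1 tcp [471.9  64.8  10.5] yaw 12.1 F [-0.  -0.4  0.8] M [0.08 0.04 0.01] op 93.9
REM cm [-0.23 -0.07  0.55] | 0.6 rot [-0.07 -0.26 -0.  ]
q [ 0.04  0.35 -0.37  2.16  0.2   0.65 -1.82]
```

Call:
send_rows --dp '[[-0.2,0,0.5],[0,0,0],[0,0,0],[0,0,0],[0,0,0]]' --delta_rot '[[0,-0.2,0],[0,0,0],[0,0,0],[0,0,0],[0,0,0]]' --claw '[9.4,5,3,2,1.5]' --grip_force 50

```text
time: 3.6
eef_pos: [470.4, 64.6, 6.4]
eef_rot: [0.994, 0.105, 0.001, -0.001]
force: [0.6, -0.2, -0.5]
opening: 65.3
```

Call:
send_rows --dp '[[0,0,0],[0,0,0],[0,0,0],[0,0,0],[0,0,0]]' --delta_rot '[[0,0,0],[0,0,0],[0,0,0],[0,0,0],[0,0,0]]' --claw '[1.5,1.5,1.5,1.5,1.5]'

```text
time: 4.1
eef_pos: [470.6, 64.5, 6.6]
eef_rot: [0.994, 0.105, 0.001, -0.001]
force: [-0.3, -1.0, 0.9]
opening: 25.7
```

```bash
python3 go.py 469.5 65 150 12.1
```

```text
t 4.1 tcp [470.6  64.5   6.6] yaw 12.1 F [-0.3 -1.   0.9] M [ 0.03 -0.03 -0.05] op 25.7
REM cm [ -0.06  -0.08 -14.34] | 14.34 rot [-0.06 -0.13 -0.  ]
q [ 0.04  0.36 -0.36  2.17  0.21  0.65 -1.83]
```

Call:
send_rows --dp '[[0,0,0],[0,0,0],[0,0,0],[0,0,-0.3],[0,0,-1]]' --delta_rot '[[0,0,0],[0,0,0],[0,0,0],[0,0,0],[0,0,0]]' --claw '[1.5,1.5,1.5,1.5,1.5]'

```text
time: 4.6
eef_pos: [469.7, 64.5, 19.3]
eef_rot: [0.994, 0.105, -0.0, -0.001]
force: [-0.6, 0.1, 0.2]
opening: 15.0
```

```bash
python3 go.py 469.5 65 150 12.1
```

```text
t 4.6 tcp [469.7  64.5  19.3] yaw 12.11 F [-0.6  0.1  0.2] M [-0.02  0.04 -0.03] op 15.0
REM cm [ -0.    -0.07 -13.07] | 13.07 rot [-0.08 -0.01  0.01]
q [ 0.05  0.34 -0.37  2.16  0.19  0.68 -1.81]
```

The fingers closed to 15 mm although the sleeve is 22 mm wide, so I'll check the picture.

Run:
```python
from h import *
im,d=r.get_image("side"); np.save("s1.npy",d)
cv2.imwrite("pics/s1.png",cv2.resize(im[160:360,180:440],None,fx=3,fy=3,interpolation=cv2.INTER_CUBIC)[:,:,::-1])
```

```text
(no output)
```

View pics/s1.png

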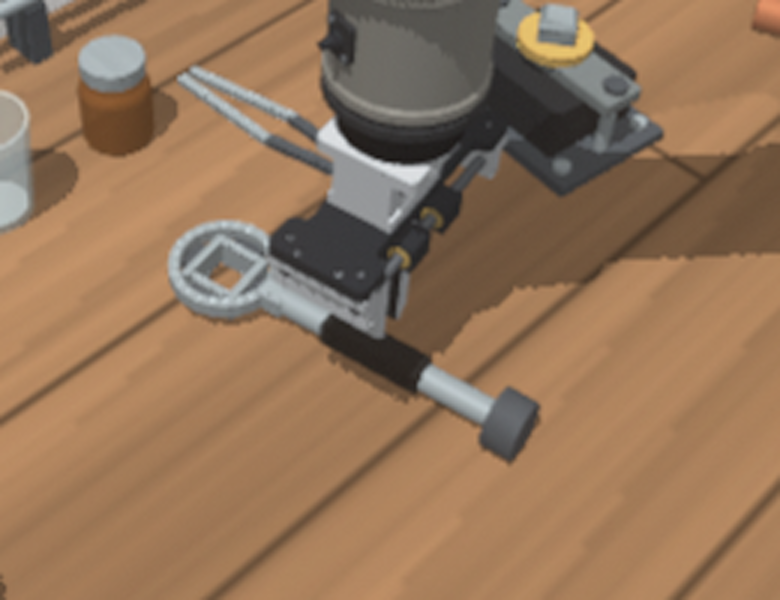

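Run:
```python
from h import *
o=r.get_obs(); p=o['eef_pos']; print(o['time'],p,o['opening'])
print("tcp crop px",(proj("side",p)-[180,160])*3, "tcp+60 ",(proj("side",p+[0,0,60])-[180,160])*3)
from fitw import model
print("grip on bench",(proj("side",[469.5,65,22])-[180,160])*3)
im,d=r.get_image("top")
o=cv2.resize(im[180:320,210:340],None,fx=5,fy=4,interpolation=cv2.INTER_CUBIC)
cv2.imwrite("pics/t1.png",o[:,:,::-1]); print((proj("top",p)-[210,180])*[5,4])
```

```text
4.65 [470.7353215   64.68979004  21.14213408] 15.316919982753054
tcp crop px [[373.64082701 348.24216567]] tcp+60  [[379.35124799 293.31074623]]
grip on bench [[374.68482818 348.78915291]]
[[274.72467296 323.97041347]]
```

View pics/t1.png

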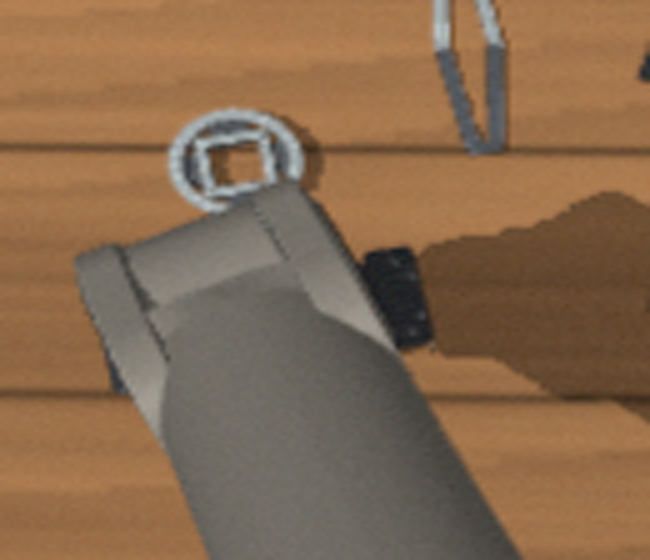

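Run:
```python
from h import *
im,d=r.get_image("side")
cv2.imwrite("pics/s2.png",cv2.resize(im[230:310,260:360],None,fx=8,fy=7,interpolation=cv2.INTER_CUBIC)[:,:,::-1])
C=cloud("side",d)
for v in range(250,300,4): print(v,[tuple(C[v,u].astype(int)) for u in (296,300,304,308,312)])
print(r.get_obs()['opening'])
```

```text
250 [(np.int64(434), np.int64(138), np.int64(194)), (np.int64(430), np.int64(133), np.int64(194)), (np.int64(426), np.int64(128), np.int64(193)), (np.int64(433), np.int64(108), np.int64(171)), (np.int64(465), np.int64(56), np.int64(102))]
254 [(np.int64(428), np.int64(144), np.int64(193)), (np.int64(423), np.int64(140), np.int64(195)), (np.int64(420), np.int64(133), np.int64(192)), (np.int64(459), np.int64(75), np.int64(111)), (np.int64(464), np.int64(55), np.int64(90))]
258 [(np.int64(425), np.int64(147), np.int64(188)), (np.int64(420), np.int64(143), np.int64(190)), (np.int64(420), np.int64(132), np.int64(181)), (np.int64(460), np.int64(72), np.int64(96)), (np.int64(464), np.int64(54), np.int64(78))]
262 [(np.int64(431), np.int64(140), np.int64(167)), (np.int64(420), np.int64(142), np.int64(179)), (np.int64(459), np.int64(84), np.int64(94)), (np.int64(470), np.int64(58), np.int64(62)), (np.int64(463), np.int64(53), np.int64(64))]
266 [(np.int64(431), np.int64(139), np.int64(155)), (np.int64(423), np.int64(137), np.int64(161)), (np.int64(459), np.int64(83), np.int64(81)), (np.int64(
[... 1219 characters left out ...]
1))]
290 [(np.int64(467), np.int64(92), np.int64(1)), (np.int64(461), np.int64(86), np.int64(1)), (np.int64(455), np.int64(79), np.int64(1)), (np.int64(451), np.int64(72), np.int64(0)), (np.int64(445), np.int64(66), np.int64(0))]
294 [(np.int64(461), np.int64(98), np.int64(0)), (np.int64(455), np.int64(92), np.int64(0)), (np.int64(449), np.int64(85), np.int64(0)), (np.int64(444), np.int64(79), np.int64(0)), (np.int64(438), np.int64(73), np.int64(-1))]
298 [(np.int64(454), np.int64(105), np.int64(0)), (np.int64(448), np.int64(99), np.int64(0)), (np.int64(442), np.int64(93), np.int64(0)), (np.int64(436), np.int64(87), np.int64(0)), (np.int64(431), np.int64(80), np.int64(0))]
14.845860378033514
```

View pics/s2.png

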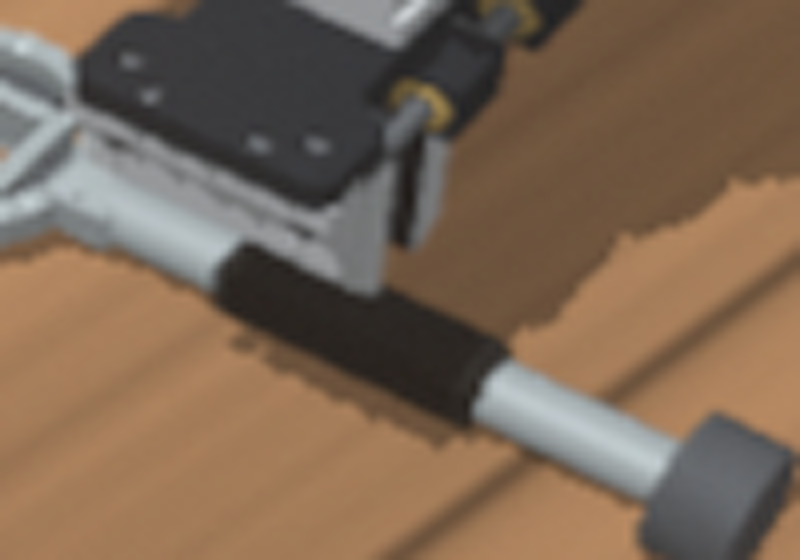

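Run:
```python
from h import *
o=r.get_obs(); print(o['time'],o['eef_pos'].round(1),R.from_quat(o['eef_rot']).as_matrix().round(3).tolist(),o['dq'].round(4))
im,d=r.get_image("side"); C=cloud("side",d)
print(r.get_obs()['eef_pos'].round(1))
p=o['eef_pos']
near=(np.hypot(C[...,0]-p[0],C[...,1]-p[1])<45)&(d>0)&(C[...,2]>38)&(C[...,2]<130)
Q=C[near]; 
for z in range(38,130,6):
    s=Q[(Q[:,2]>=z)&(Q[:,2]<z+6)]
    print(z,len(s), s[:,0].min().round() if len(s) else '',s[:,0].max().round() if len(s) else '',s[:,1].min().round() if len(s) else '',s[:,1].max().round() if len(s) else '')
C0=np.load("topC.npy"); im0=np.load("top0im.npy")
print(proj("top",[231.8,-633.5,171]))
cv2.imwrite("pics/g0.png",cv2.resize(im0[310:420,440:560],None,fx=6,fy=5)[:,:,::-1])
for v in range(340,400,8): print(v,[tuple(C0[v,u].astype(int).tolist()) for u in range(516,556,6)])
```

```text
4.75 [470.9  64.6  20.3] [[0.978, 0.209, 0.003], [0.209, -0.978, 0.002], [0.003, -0.001, -1.0]] [-0.0026  0.0121  0.0037  0.0078  0.0081 -0.0128 -0.005 ]
[470.6  64.5  19.9]
38 0    
44 0    
50 2 465.0 468.0 55.0 57.0
56 14 458.0 471.0 50.0 83.0
62 24 457.0 475.0 46.0 86.0
68 18 457.0 470.0 46.0 85.0
74 20 457.0 469.0 48.0 84.0
80 18 457.0 470.0 45.0 84.0
86 24 457.0 471.0 45.0 84.0
92 17 457.0 469.0 47.0 84.0
98 13 457.0 468.0 55.0 84.0
104 8 458.0 465.0 56.0 85.0
110 5 457.0 459.0 75.0 84.0
116 0    
122 0    
128 0    
[[514.95514988 348.03756064]]
340 [(229, -724, 0), (227, -748, -7), (229, -761, 6), (227, -787, -4), (259, -681, 217), (119, -1259, -742), (123, -1267, -704)]
348 [(204, -723, 0), (203, -745, -2), (203, -762, 3), (203, -782, 2), (253, -624, 315), (242, -681, 245), (258, -635, 349)]
356 [(238, -553, 331), (240, -563, 342), (178, -764, -2), (240, -591, 346), (246, -586, 382), (247, -596, 389), (253, -591, 422)]
364 [(222, -547, 343), (221, -562, 342), (221, -576, 345), (222, -590, 348), (225, -595, 365), (230, -594, 392), (236, -588, 426)]
372 [(200, -554, 328), (204, -559, 348), (202, -576, 344), (203, -590, 346), (203, -602, 351), (208, -603, 377), (218, -589, 424)]
380 [(105, -722, 1), (184, -561, 344), (184, -575, 346), (103, -781, 1), (-73, -1230, -753), (-74, -1262, -754), (192, -611, 387)]
388 [(81, -719, 6), (87, -724, 32), (77, -764, -4), (79, -779, 5), (-111, -1230, -752), (-110, -1257, -745), (-110, -1283, -738)]
396 [(56, -720, 3), (64, -723, 35), (53, -763, -2), (53, -782, 0), (-150, -1230, -754), (-152, -1263, -756), (-150, -1289, -748)]
```

View pics/g0.png

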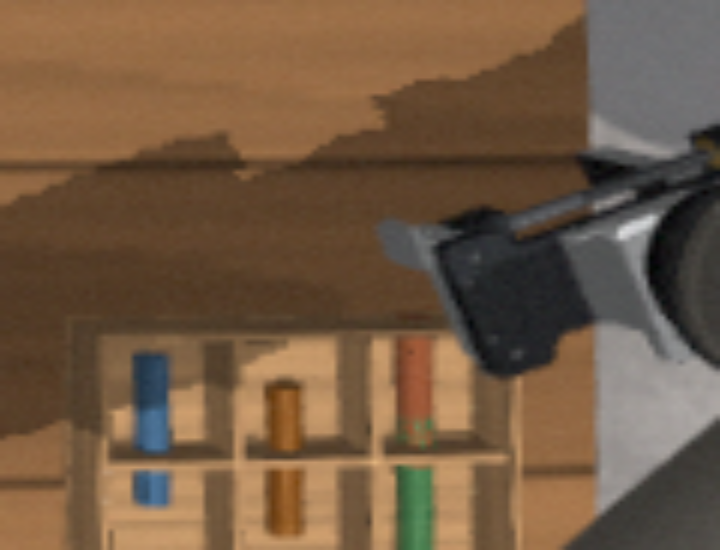

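The wrench hasn't moved. The depth data shows the fingertips at z≈55 while the reported TCP z is 20, so the real tips sit about 35 mm above the reading and the fingers closed above the sleeve. x and y agree. I'll reopen, go lower and check in the picture.

Call:
send_rows --dp '[[0,0,0],[0,0,0],[0,0,0],[0,0,0],[0,0,0]]' --delta_rot '[[0,0,0],[0,0,0],[0,0,0],[0,0,0],[0,0,0]]' --claw '[7,7,7,7,7]'

```text
time: 5.3
eef_pos: [470.3, 64.4, 19.5]
eef_rot: [0.994, 0.105, 0.001, -0.001]
force: [0.0, 0.8, -1.1]
opening: 51.4
```

Call:
send_rows --dp '[[0,0,0],[0,0,0],[0,0,1],[0,0,0.5],[0,0,0]]' --delta_rot '[[0,0,0],[0,0,0],[0,0,0],[0,0,0],[0,0,0]]' --claw '[7,7,7,7,7]'

```text
time: 5.8
eef_pos: [470.3, 64.4, 3.0]
eef_rot: [0.994, 0.105, 0.001, -0.001]
force: [-0.3, 0.5, -0.0]
opening: 69.9
```

```bash
cat > tips.py <<'E'
from h import *
import sys
o=r.get_obs(); p=o['eef_pos']; print(o['time'],p.round(1),o['force'].round(1),o['opening'])
im,d=r.get_image("side"); C=cloud("side",d)
px=proj("side",p)[0].astype(int); a=max(px[0]-50,0);b=max(px[1]-50,0)
cv2.imwrite(f"pics/{sys.argv[1]}.png",cv2.resize(im[b:b+80,a:a+100],None,fx=8,fy=7,interpolation=cv2.INTER_CUBIC)[:,:,::-1]); print("crop origin",a,b)
zr=p[2]+float(sys.argv[2]) if len(sys.argv)>2 else 36
near=(np.hypot(C[...,0]-p[0],C[...,1]-p[1])<75)&(d>0)&(C[...,2]>zr)&(C[...,2]<zr+90)
Q=C[near]
for z in np.arange(zr,zr+90,5):
    s=Q[(Q[:,2]>=z)&(Q[:,2]<z+5)]
    if len(s): print(z,len(s),s[:,:2].min(0).round(),s[:,:2].max(0).round())
E
python3 tips.py s3
```

```text
5.8 [470.3  64.4   3. ] [-0.3  0.5 -0. ] 69.90943214240741
crop origin 254 231
36 13 [452.  26.] [479. 100.]
41 15 [452.  21.] [477. 112.]
46 26 [452.  20.] [478. 114.]
51 24 [451.  22.] [478. 113.]
56 28 [451.  18.] [477. 114.]
61 28 [452.  19.] [479. 114.]
66 25 [451.  25.] [478. 113.]
71 28 [451.  21.] [476. 114.]
76 26 [451.  18.] [485. 114.]
81 22 [452.  20.] [486. 115.]
86 10 [457.  18.] [484. 114.]
91 7 [469.  22.] [483.  33.]
96 3 [477.  31.] [480.  32.]
101 3 [475.  31.] [478.  32.]
106 5 [473.  29.] [477.  32.]
111 4 [472.  28.] [475.  31.]
116 5 [470.  18.] [473.  30.]
121 5 [469.  24.] [470.  29.]
```

View pics/s3.png

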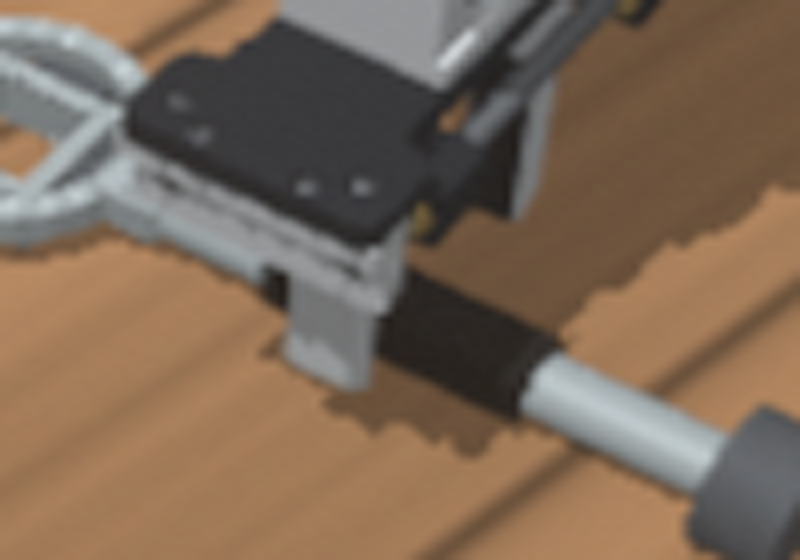

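Run:
```python
from h import *
for z in (0,10,20,30,40): 
    e=np.array([.978,.209]);f=np.array([.209,-.978])
    q=[np.r_[[470.3,64.4]+e*a-f*b,z] for a,b in((-8,47.5),(8,47.5),(-8,35))]
    print(z,((proj("side",q)-[254,231])*[8,7]).round().tolist())
```

```text
0 [[330.0, 479.0], [278.0, 452.0], [356.0, 450.0]]
10 [[332.0, 459.0], [279.0, 433.0], [358.0, 430.0]]
20 [[334.0, 439.0], [281.0, 413.0], [360.0, 410.0]]
30 [[336.0, 419.0], [283.0, 392.0], [362.0, 390.0]]
40 [[338.0, 398.0], [284.0, 372.0], [365.0, 369.0]]
```

The near fingertip is at about crop (350,388), which is z≈41 where the reading is 3. The offset of about +37 mm holds. I'll descend 30 mm while watching the force.

Call:
send_rows --dp '[[0,0,1],[0,0,0.9],[0,0,0.6],[0,0,0],[0,0,0]]' --delta_rot '[[0,0,0],[0,0,0],[0,0,0],[0,0,0],[0,0,0]]' --claw '[7,7,7,7,7]'

```text
time: 6.35
eef_pos: [469.9, 64.5, -24.6]
eef_rot: [0.994, 0.105, 0.0, -0.001]
force: [-0.0, -0.3, 0.3]
opening: 69.7
```

```bash
python3 tips.py s4 30;python3 - <<'E'
from h import *
p=r.get_obs()['eef_pos']; px=proj("side",p)[0].astype(int); a=max(px[0]-50,0);b=max(px[1]-50,0)
for z in (0,10,20,30,40): 
    e=np.array([.978,.209]);f=np.array([.209,-.978])
    q=[np.r_[p[:2]+e*a_-f*b_,z] for a_,b_ in((-8,47.5),(8,47.5),(-8,35))]
    print(z,((proj("side",q)-[a,b])*[8,7]).round().tolist())
E
```

```text
6.35 [469.9  64.5 -24.6] [-0.  -0.3  0.3] 69.67630659768514
crop origin 253 239
5.430591997441574 3 [453.  31.] [479. 101.]
10.430591997441574 22 [430.  24.] [477.  77.]
15.430591997441574 46 [396.  20.] [476. 112.]
20.430591997441574 79 [396.  21.] [478. 113.]
25.430591997441574 127 [396.  22.] [475. 115.]
30.430591997441574 240 [396.  18.] [479. 114.]
35.430591997441574 24 [438.  20.] [477. 113.]
40.430591997441574 27 [451.  20.] [476. 115.]
45.430591997441574 23 [451.  21.] [485. 114.]
50.430591997441574 23 [450.  23.] [485. 114.]
55.430591997441574 12 [451.  19.] [483. 113.]
60.430591997441574 7 [469.  20.] [482.  34.]
65.43059199744158 3 [478.  30.] [479.  32.]
70.43059199744158 2 [475.  31.] [478.  31.]
75.43059199744158 5 [473.  28.] [477.  32.]
80.43059199744158 3 [472.  28.] [474.  30.]
85.43059199744158 2 [471.  28.] [472.  30.]
90.43059199744158 4 [469.  20.] [471.  31.]
0 [[339.0, 424.0], [287.0, 397.0], [365.0, 395.0]]
10 [[341.0, 404.0], [288.0, 378.0], [367.0, 375.0]]
20 [[343.0, 384.0], [290.0, 358.0], [369.0, 355.0]]
30 [[345.0, 364.0], [291.0, 337.0], [371.0, 335.0]]
40 [[347.0, 343.0], [293.0, 317.0], [373.0, 314.0]]
```

View pics/s4.png

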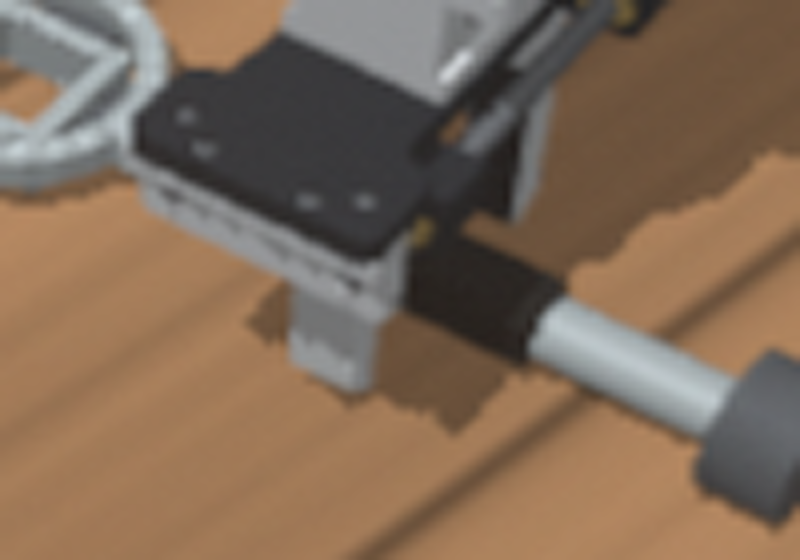

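Call:
send_rows --dp '[[0,0,0.4],[0,0,0.3],[0,0,0.2],[0,0,0],[0,0,0]]' --delta_rot '[[0,0,0],[0,0,0],[0,0,0],[0,0,0],[0,0,0]]' --claw '[7,7,7,6,5]' --grip_force 50

```text
time: 6.9
eef_pos: [471.1, 64.2, -33.4]
eef_rot: [0.994, 0.105, 0.001, -0.0]
force: [1.0, -1.2, 1.4]
opening: 57.8
```

```bash
python3 go.py 469.5 65 -34 12.1; python3 tips.py s5 30|head -4
```

```text
t 6.9 tcp [471.1  64.2 -33.4] yaw 12.08 F [ 1.  -1.2  1.4] M [-0.2  -0.01  0.03] op 57.8
REM cm [-0.14 -0.11  0.06] | 0.19 rot [-0.03 -0.18 -0.02]
q [ 0.01  0.43 -0.33  2.19  0.26  0.56 -1.87]
6.9 [471.1  64.2 -33.4] [ 1.  -1.2  1.4] 57.773928897165696
crop origin 252 241
-3.3553799855183897 1578 [397. -11.] [537. 139.]
1.6446200144816103 146 [398. -10.] [530. 137.]
```

View pics/s5.png

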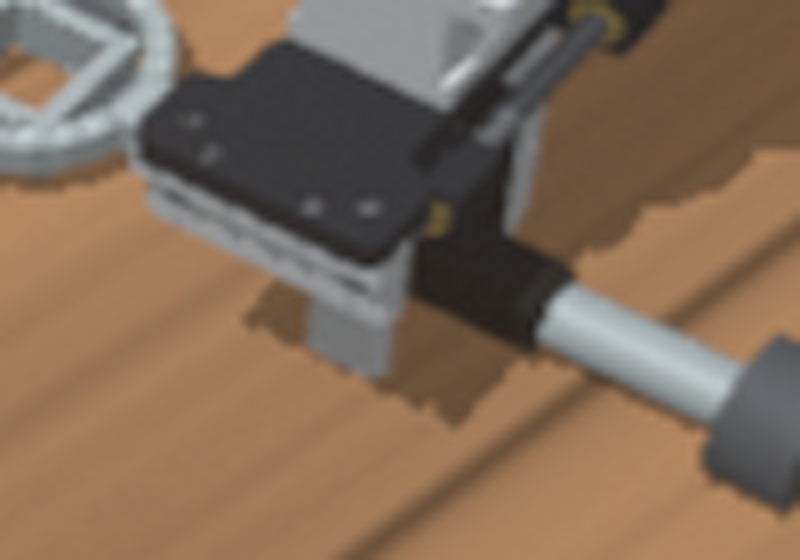

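The fingers now straddle the sleeve with the tips just above the bench, so I'll close them.

Call:
send_rows --dp '[[0,0,0],[0,0,0],[0,0,0],[0,0,0],[0,0,0]]' --delta_rot '[[0,0,0],[0,0,0],[0,0,0],[0,0,0],[0,0,0]]' --claw '[4,3,2,1.5,1.5]'

```text
time: 7.45
eef_pos: [471.2, 64.4, -33.3]
eef_rot: [0.994, 0.105, 0.002, -0.001]
force: [0.4, -1.2, 1.3]
opening: 22.0
```

Call:
send_rows --dp '[[0,0,0],[0,0,0],[0,0,0],[0,0,0],[0,0,0]]' --delta_rot '[[0,0,0],[0,0,0],[0,0,0],[0,0,0],[0,0,0]]' --claw '[1.5,1.5,1.5,1.5,1.5]'

```text
time: 7.95
eef_pos: [471.1, 64.4, -33.4]
eef_rot: [0.994, 0.105, 0.002, -0.0]
force: [-0.2, -1.0, 0.7]
opening: 21.7
```

```bash
python3 go.py 469.5 65 -34 12.1
```

```text
t 7.95 tcp [471.1  64.4 -33.4] yaw 12.1 F [-0.2 -1.   0.7] M [-0.17 -0.02  0.1 ] op 21.7
REM cm [-0.15 -0.1   0.06] | 0.19 rot [-0.04 -0.19 -0.  ]
q [ 0.01  0.43 -0.33  2.19  0.26  0.56 -1.87]
```

It is gripped at 21.7 mm. Lifting now.

Call:
send_rows --dp '[[0,0,-1],[0,0,-2.5],[0,0,-2.5],[0,0,-2.5],[0,0,-2.5]]' --delta_rot '[[0,0,0],[0,0,0],[0,0,0],[0,0,0],[0,0,0]]' --claw '[1.5,1.5,1.5,1.5,1.5]'

```text
time: 8.45
eef_pos: [465.8, 64.1, 78.3]
eef_rot: [0.994, 0.106, -0.004, -0.001]
force: [1.9, -0.3, -5.6]
opening: 21.4
```

Call:
send_rows --dp '[[0,0,-2.5],[0,0,-0.5],[0,0,0],[0,0,0],[0,0,0]]' --delta_rot '[[0,0,0],[0,0,0],[0,0,0],[0,0,0],[0,0,0]]' --claw '[1.5,1.5,1.5,1.5,1.5]'

```text
time: 8.95
eef_pos: [465.0, 63.9, 111.0]
eef_rot: [0.994, 0.106, -0.003, -0.001]
force: [-0.1, -0.4, -4.6]
opening: 21.5
```

```bash
python3 go.py 450 -300 110 35.7
python3 - <<'E'
from h import *
im,d=r.get_image("side"); cv2.imwrite("pics/s6.png",cv2.resize(im[100:350,150:450],None,fx=2.5,fy=2.3)[:,:,::-1])
E
```

```text
t 8.95 tcp [465.   63.9 111. ] yaw 12.14 F [-0.1 -0.4 -4.6] M [-0.01  0.12 -0.04] op 21.5
REM cm [-9.12 35.26  0.07] | 36.42 rot [ -0.2    0.32 -23.56]
q [ 0.1   0.19 -0.41  2.09  0.09  0.88 -1.72]
```

View pics/s6.png

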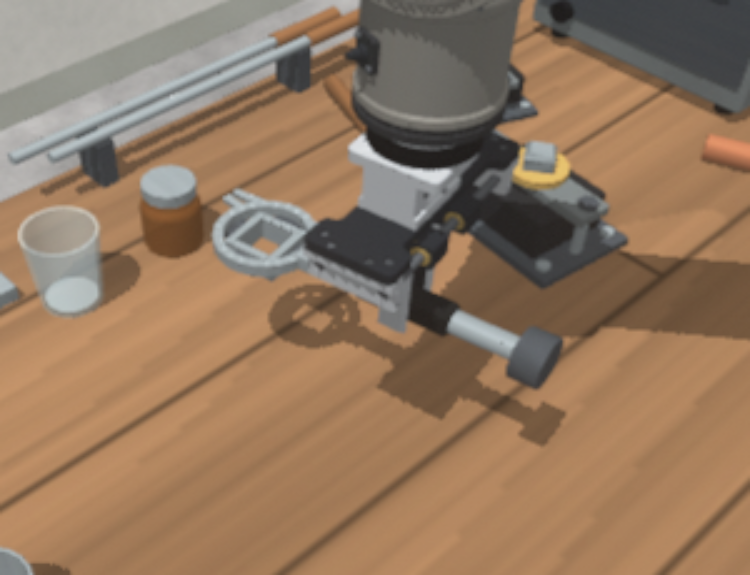

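Call:
send_rows --dp '[[-0.6,2.5,0],[-1.1,4.5,0],[-1.1,4.5,0],[-1.1,4.5,0],[-1.1,4.5,0]]' --delta_rot '[[0,0,0],[0,0,0],[0,0,0],[0,0,0],[0,0,0]]' --claw '[1.5,1.5,1.5,1.5,1.5]'

```text
time: 9.5
eef_pos: [458.3, -146.5, 106.2]
eef_rot: [0.994, 0.113, -0.006, -0.003]
force: [0.3, -0.1, -4.9]
opening: 21.7
```

```bash
python3 go.py 456.6 -311.3 110 35.7
```

```text
t 9.5 tcp [ 458.3 -146.5  106.2] yaw 12.92 F [ 0.3 -0.1 -4.9] M [ 0.02 -0.09  0.05] op 21.7
REM cm [-3.86 16.02 -0.44] | 16.49 rot [ -0.51   0.55 -22.78]
q [ 0.41  0.21 -0.26  2.07  0.07  0.88 -1.23]
```

Call:
send_rows --dp '[[-0.7,2.9,-0.2],[-0.9,2.8,-0.2],[-1.1,2.8,0],[-1.3,2.7,0],[0,0,0]]' --delta_rot '[[0,0,-4.5],[0,0,-4.5],[0,0,-4.5],[0,0,-4.5],[0,0,-3]]' --claw '[1.5,1.5,1.5,1.5,1.5]'

```text
time: 10.0
eef_pos: [453.8, -276.9, 104.5]
eef_rot: [0.956, 0.294, -0.009, -0.006]
force: [0.3, 0.5, -5.6]
opening: 21.5
```

```bash
python3 go.py 456.6 -311.3 110 35.7
```

```text
t 10.0 tcp [ 453.8 -276.9  104.5] yaw 34.24 F [ 0.3  0.5 -5.6] M [-0.05 -0.03 -0.03] op 21.5
REM cm [-1.71  3.   -0.57] | 3.5 rot [-0.92  0.77 -1.47]
q [ 0.62  0.29 -0.23  1.96  0.09  0.91 -0.63]
```

Call:
send_rows --dp '[[-0.9,1.5,-0.3],[-0.8,1.5,-0.3],[0,0,0],[0,0,0],[0,0,0]]' --delta_rot '[[-0.5,0.4,-0.8],[-0.5,0.4,-0.7],[0,0,0],[0,0,0],[0,0,0]]' --claw '[1.5,1.5,1.5,1.5,1.5]'

```text
time: 10.5
eef_pos: [454.4, -311.2, 104.8]
eef_rot: [0.951, 0.308, -0.002, -0.003]
force: [-0.0, 0.2, -5.8]
opening: 21.4
```

```bash
python3 go.py 456.6 -311.3 110 35.7
python3 - <<'E'
from h import *
for n in("side","top"):
    im,d=r.get_image(n); np.save(f"{n}7.npy",d);np.save(f"{n}7im.npy",im)
    if n=="side": o=im[90:240,270:450]
    else: o=im[190:290,310:440]
    cv2.imwrite(f"pics/{n}7.png",cv2.resize(o,None,fx=4,fy=4,interpolation=cv2.INTER_CUBIC)[:,:,::-1])
E
```

```text
t 10.5 tcp [ 454.4 -311.2  104.8] yaw 35.86 F [-0.   0.2 -5.8] M [-0.11  0.03  0.03] op 21.4
REM cm [ 0.17  0.13 -0.52] | 0.57 rot [-0.38  0.13  0.15]
q [ 0.67  0.31 -0.22  1.93  0.08  0.91 -0.54]
```

View pics/side7.png

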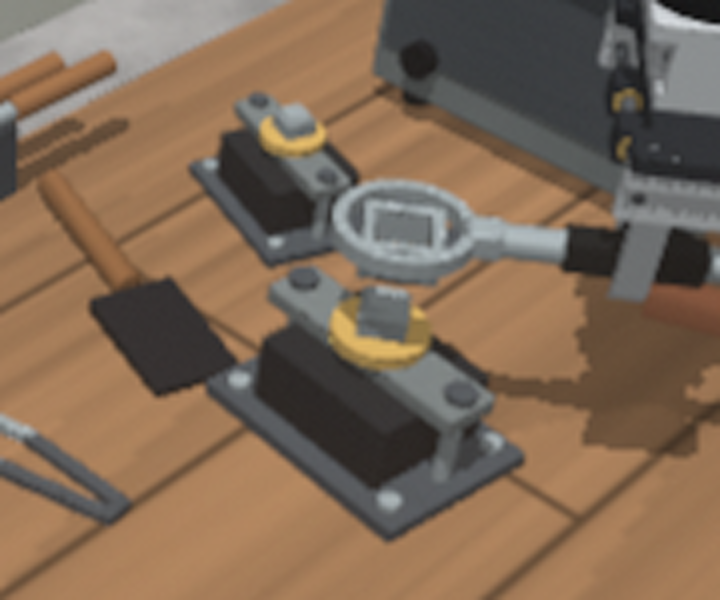

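View pics/top7.png

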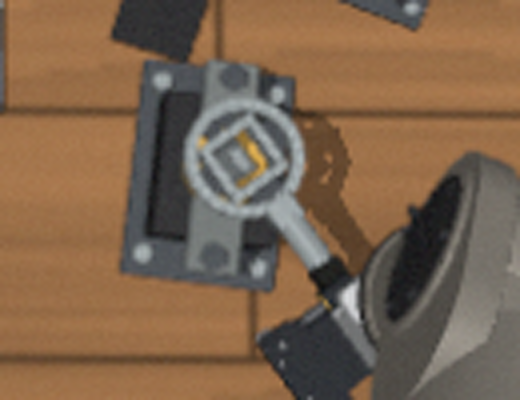

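```bash
cat > ring.py <<'E'
from h import *
import sys
from scipy.optimize import least_squares,minimize
def ring(n,d,c0,zmin,zmax,yaw):
    C=cloud(n,d); e=np.array([np.cos(yaw),np.sin(yaw)])
    rel=C[...,:2]-c0; t=rel@e
    m=(d>0)&(np.hypot(*np.moveaxis(rel,2,0))<55)&(C[...,2]>zmin)&(C[...,2]<zmax)&(t>-38)
    vv,uu=np.nonzero(m); z=np.median(C[m][:,2])
    hull=cv2.convexHull(np.c_[uu,vv].astype(np.float32)).reshape(-1,2)
    P=atz(n,hull,z)[:,:2]
    P=P[(P-c0)@e>-30]
    f=least_squares(lambda p:np.hypot(*(P-p[:2]).T)-p[2],[*c0,41],loss="soft_l1")
    Q=C[m]; 
    # tilt plane
    A=np.c_[Q[:,:2]-Q[:,:2].mean(0),np.ones(len(Q))]; k=np.linalg.lstsq(A,Q[:,2],rcond=None)[0]
    print(n,"npx",m.sum(),"z med/mean",z.round(1),Q[:,2].mean().round(1),"circle",f.x.round(1),"slope",k[:2].round(3))
if __name__=="__main__":
    for n in("top","side"): ring(n,np.load(n+"7.npy"),np.array([559,-236.]),128,200,np.radians(35.8))
    # reference: same measure of the wrench on the bench
    for n in("top","side"): ring(n,np.load(n+"0.npy"),np.array([596.6,92.2]),10,50,np.radians(12.1))
E
python3 ring.py
```

```text
top npx 553 z med/mean 161.2 160.5 circle [ 557.2 -235.8   42.1] slope [-0.004  0.002]
side npx 791 z med/mean 161.7 159.9 circle [ 553.3 -233.8   51.3] slope [-0.014 -0.005]
top npx 412 z med/mean 24.6 24.0 circle [595.9  91.6  41.4] slope [ 0.008 -0.004]
side npx 835 z med/mean 24.0 23.5 circle [595.8  94.5  44.9] slope [-0.002  0.008]
```

The ring is held level. The top view puts it at about (557.9, -235.2) with its underside about 137 mm up, and the screw is at about (561, -236). I'll nudge it over and descend.

Call:
send_rows --dp '[[0.2,0.15,0],[0,0,0.8],[0,0,0.8],[0,0,0],[0,0,0]]' --delta_rot '[[-0.4,0.1,0.1],[0,0,0],[0,0,0],[0,0,0],[0,0,0]]' --claw '[1.5,1.5,1.5,1.5,1.5]'

```text
time: 11.1
eef_pos: [457.6, -309.5, 87.2]
eef_rot: [0.951, 0.308, -0.0, 0.0]
force: [0.5, -0.4, -4.5]
opening: 21.4
```

```bash
python3 go.py 456.8 -311.5 76 35.7
```

```text
t 11.1 tcp [ 457.6 -309.5   87.2] yaw 35.9 F [ 0.5 -0.4 -4.5] M [-0.06  0.04 -0.01] op 21.4
REM cm [-0.18  0.12  1.12] | 1.14 rot [0.03 0.02 0.2 ]
q [ 0.66  0.33 -0.22  1.95  0.09  0.87 -0.55]
```

Call:
send_rows --dp '[[-0.15,0.1,0],[0,0,0.4],[0,0,0],[0,0,0],[0,0,0]]' --delta_rot '[[0,0,0.2],[0,0,0],[0,0,0],[0,0,0],[0,0,0]]' --claw '[1.5,1.5,1.5,1.5,1.5]'

```text
time: 11.6
eef_pos: [456.9, -311.6, 83.1]
eef_rot: [0.952, 0.306, 0.0, 0.0]
force: [0.2, -0.7, -4.7]
opening: 21.9
```

```bash
python3 go.py 456.8 -311.5 53 35.7
python3 - <<'E'
from ring import *
im,d=r.get_image("top"); ring("top",d,np.array([559,-236.]),112,200,np.radians(35.8))
a=cv2.resize(im[210:252,345:390],None,fx=12,fy=12,interpolation=cv2.INTER_CUBIC); cv2.imwrite("pics/t8.png",a[:,:,::-1])
E
```

```text
t 11.6 tcp [ 456.9 -311.6   83.1] yaw 35.65 F [ 0.2 -0.7 -4.7] M [-0.07  0.07  0.01] op 21.9
REM cm [-0.   -0.02  3.01] | 3.01 rot [ 0.05  0.01 -0.05]
q [ 0.66  0.34 -0.22  1.95  0.09  0.86 -0.55]
top npx 531 z med/mean 140.3 139.2 circle [ 559.8 -236.2   41.9] slope [-0.01  -0.004]
```

View pics/t8.png

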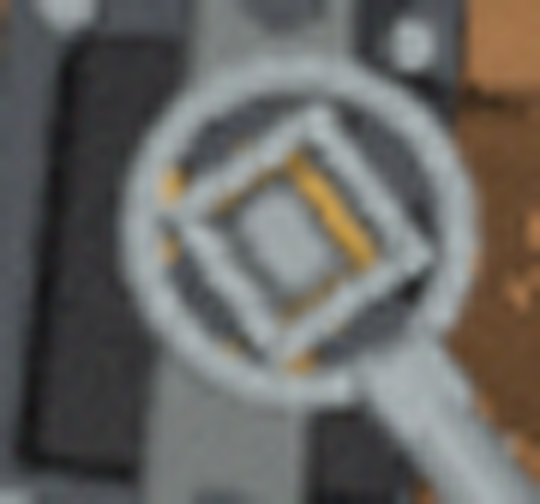

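The ring hole is parallel to the head and centred to within about 1 mm, allowing for parallax. Descending.

Call:
send_rows --dp '[[0,0,0.5],[0,0,0.5],[0,0,0.5],[0,0,0.3],[0,0,0]]' --delta_rot '[[0,0,0],[0,0,0],[0,0,0],[0,0,0],[0,0,0]]' --claw '[1.5,1.5,1.5,1.5,1.5]'

```text
time: 12.15
eef_pos: [456.9, -311.5, 63.3]
eef_rot: [0.952, 0.306, -0.0, 0.0]
force: [-1.1, 0.5, -4.8]
opening: 21.8
```

```bash
python3 go.py 456.8 -311.5 53 35.7
```

```text
t 12.15 tcp [ 456.9 -311.5   63.3] yaw 35.66 F [-1.1  0.5 -4.8] M [-0.01  0.09 -0.02] op 21.8
REM cm [-0.   -0.01  1.03] | 1.03 rot [ 0.04  0.02 -0.04]
q [ 0.66  0.36 -0.21  1.97  0.1   0.82 -0.56]
```

Underside is at about 97 mm, already over the head, and there is no contact force.

Call:
send_rows --dp '[[0,0,0.4],[0,0,0.3],[0,0,0.2],[0,0,0],[0,0,0]]' --delta_rot '[[0,0,0],[0,0,0],[0,0,0],[0,0,0],[0,0,0]]' --claw '[1.5,1.5,1.5,1.5,1.5]'

```text
time: 12.65
eef_pos: [457.0, -311.6, 53.5]
eef_rot: [0.952, 0.306, -0.0, 0.0]
force: [-0.3, 0.3, -4.4]
opening: 21.5
```

```bash
python3 go.py 456.8 -311.5 53 35.7
```

```text
t 12.65 tcp [ 457.  -311.6   53.5] yaw 35.66 F [-0.3  0.3 -4.4] M [-0.11  0.1  -0.02] op 21.5
REM cm [-0.01 -0.02  0.05] | 0.05 rot [ 0.04  0.01 -0.04]
q [ 0.66  0.38 -0.21  1.98  0.11  0.8  -0.57]
```

Call:
send_rows --dp '[[0,0,0.1],[0,0,0.1],[0,0,0],[0,0,0],[0,0,0]]' --delta_rot '[[0,0,0],[0,0,0],[0,0,0],[0,0,0],[0,0,0]]' --claw '[1.5,1.5,1.5,1.5,1.5]'

```text
time: 13.15
eef_pos: [457.3, -312.0, 52.3]
eef_rot: [0.952, 0.306, 0.0, 0.001]
force: [-1.7, 0.2, -1.2]
opening: 21.6
```

```bash
python3 go.py 456.8 -311.5 53 35.7
python3 - <<'E'
from ring import *
im,d=r.get_image("side"); cv2.imwrite("pics/s9.png",cv2.resize(im[130:240,300:450],None,fx=5,fy=5,interpolation=cv2.INTER_CUBIC)[:,:,::-1])
im,d=r.get_image("top"); ring("top",d,np.array([560,-236.]),95,160,np.radians(35.8))
E
```

```text
t 13.15 tcp [ 457.3 -312.    52.3] yaw 35.65 F [-1.7  0.2 -1.2] M [0.29 0.17 0.13] op 21.6
REM cm [-0.01 -0.07 -0.07] | 0.1 rot [ 0.11 -0.01 -0.05]
q [ 0.66  0.38 -0.21  1.98  0.11  0.8  -0.57]
top npx 596 z med/mean 109.4 109.3 circle [ 560.1 -236.5   42.1] slope [ 0.006 -0.001]
```

View pics/s9.png

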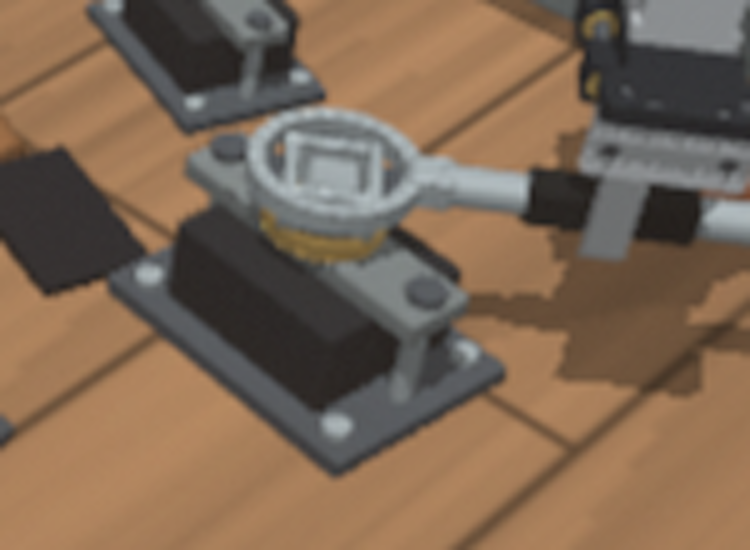

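The ring is seated: contact came at the expected height and the ring top is at z≈109. The screw cannot be home before 0.25 rad, so the first turn is 0.2 rad clockwise.

Call:
send_rows --dp '[[0.01,-0.51,0],[0.01,-0.51,0],[0.01,-0.51,0],[0.01,-0.51,0],[0,0,0]]' --delta_rot '[[0,0,2.3],[0,0,2.3],[0,0,2.3],[0,0,2.3],[0,0,0]]' --claw '[1.5,1.5,1.5,1.5,1.5]'

```text
time: 13.75
eef_pos: [445.6, -294.0, 52.1]
eef_rot: [0.974, 0.226, -0.0, 0.001]
force: [-1.9, 1.0, 0.2]
opening: 21.5
```

```bash
cat > arc.py <<'E'
from h import *
S=np.array([560.7,-236.4]); RHO=128.5
o=r.get_obs(); T=R.from_quat(o['eef_rot']); ex=T.apply([1,0,0]); yaw=np.arctan2(ex[1],ex[0]); p=o['eef_pos']
rel=p[:2]-S; az=np.degrees(np.arctan2(-rel[1],-rel[0]))
F,M=o['force'],o['wrist_torque']
print("t",round(o['time'],2),"tcp",p.round(1),"yaw",np.degrees(yaw).round(2),"az",az.round(2),"rho",np.hypot(*rel).round(1),"F",F.round(1),"M",M.round(2),"op",round(o['opening'],1))
t=(rel[0]*F[1]-rel[1]*F[0])/1000
Ft=T.inv().apply(F)
print("tz from F",t.round(2),"+Mz",(t+M[2]).round(2),"F tool",Ft.round(1),"M tool",T.inv().apply(M).round(2),"tilt corr",np.degrees((T.inv()*R.from_matrix(np.array([[np.cos(yaw),np.sin(yaw),0],[np.sin(yaw),-np.cos(yaw),0],[0,0,-1]]))).as_rotvec()).round(2))
E
python3 arc.py
```

```text
t 13.75 tcp [ 445.6 -294.    52.1] yaw 26.16 az 26.61 rho 128.7 F [-1.9  1.   0.2] M [0.55 0.21 0.42] op 21.5
tz from F -0.23 +Mz 0.2 F tool [-1.3 -1.8 -0.2] M tool [ 0.58  0.05 -0.42] tilt corr [0.07 0.05 0.  ]
```

Call:
send_rows --dp '[[0.01,-0.52,0],[0.01,-0.52,0],[0,0,0],[0,0,0],[0,0,0]]' --delta_rot '[[0,0,2.2],[0,0,2.2],[0,0,0],[0,0,0],[0,0,0]]' --claw '[1.5,1.5,1.5,1.5,1.5]'

```text
time: 14.25
eef_pos: [441.7, -285.4, 52.3]
eef_rot: [0.982, 0.191, -0.0, 0.001]
force: [-2.7, 1.5, -0.7]
opening: 21.6
```

```bash
python3 arc.py
```

```text
t 14.25 tcp [ 441.7 -285.4   52.3] yaw 22.06 az 22.38 rho 128.6 F [-2.7  1.5 -0.7] M [0.48 0.31 0.32] op 21.6
tz from F -0.31 +Mz 0.01 F tool [-1.9 -2.4  0.7] M tool [ 0.56 -0.11 -0.32] tilt corr [0.12 0.05 0.  ]
```

Call:
send_rows --dp '[[0,-0.2,0],[0,-0.2,0],[0,-0.2,0],[0,-0.2,0],[0,0,0]]' --delta_rot '[[0,0,0.9],[0,0,0.9],[0,0,0.9],[0,0,0.9],[0,0,0]]' --claw '[1.5,1.5,1.5,1.5,1.5]'

```text
time: 14.75
eef_pos: [438.8, -277.7, 52.1]
eef_rot: [0.987, 0.158, -0.0, 0.001]
force: [-2.7, 0.9, -1.2]
opening: 21.4
```

```bash
python3 arc.py
```

```text
t 14.75 tcp [ 438.8 -277.7   52.1] yaw 18.23 az 18.72 rho 128.7 F [-2.7  0.9 -1.2] M [0.27 0.4  0.45] op 21.4
tz from F -0.23 +Mz 0.22 F tool [-2.3 -1.8  1.2] M tool [ 0.38 -0.3  -0.45] tilt corr [0.12 0.05 0.  ]
```

Call:
send_rows --dp '[[0,-0.22,0],[0,-0.22,0],[0,-0.22,0],[0,-0.22,0],[0,0,0]]' --delta_rot '[[0,0,0.9],[0,0,0.9],[0,0,0.9],[0,0,0.8],[0,0,0]]' --claw '[1.5,1.5,1.5,1.5,1.5]'

```text
time: 15.25
eef_pos: [436.2, -268.9, 52.3]
eef_rot: [0.992, 0.125, 0.0, 0.001]
force: [-2.2, 0.4, -1.2]
opening: 22.1
```

```bash
python3 arc.py
```

```text
t 15.25 tcp [ 436.2 -268.9   52.3] yaw 14.39 az 14.63 rho 128.7 F [-2.2  0.4 -1.2] M [0.1  0.29 0.26] op 22.1
tz from F -0.12 +Mz 0.14 F tool [-2.  -1.   1.2] M tool [ 0.17 -0.25 -0.26] tilt corr [0.16 0.02 0.  ]
```

Call:
send_rows --dp '[[0,-0.2,0],[0,-0.2,0],[0,-0.2,0],[0,-0.2,0],[0,0,0]]' --delta_rot '[[0,0,0.9],[0,0,0.8],[0,0,0.9],[0,0,0.8],[0,0,0]]' --claw '[1.5,1.5,1.5,1.5,1.5]'

```text
time: 15.75
eef_pos: [434.2, -260.6, 52.3]
eef_rot: [0.996, 0.093, 0.0, 0.002]
force: [-3.3, -0.9, -0.9]
opening: 21.7
```

```bash
python3 arc.py
```

```text
t 15.75 tcp [ 434.2 -260.6   52.3] yaw 10.67 az 10.82 rho 128.8 F [-3.3 -0.9 -0.9] M [-0.03  0.32  0.23] op 21.7
tz from F 0.03 +Mz 0.26 F tool [-3.4  0.3  0.9] M tool [ 0.03 -0.32 -0.23] tilt corr [0.18 0.01 0.  ]
```

Call:
send_rows --dp '[[-0.03,-0.2,0],[0,-0.2,0],[0,-0.2,0],[0,-0.2,0],[0,0,0]]' --delta_rot '[[0,0,0.9],[0,0,0.8],[0,0,0.9],[0,0,0.8],[0,0,0]]' --claw '[1.5,1.5,1.5,1.5,1.5]'

```text
time: 16.25
eef_pos: [432.8, -252.1, 52.3]
eef_rot: [0.998, 0.061, 0.0, 0.002]
force: [-2.4, -1.2, -1.7]
opening: 21.2
```

```bash
python3 arc.py
```

```text
t 16.25 tcp [ 432.8 -252.1   52.3] yaw 6.95 az 7.0 rho 128.8 F [-2.4 -1.2 -1.7] M [-0.11  0.23  0.14] op 21.2
tz from F 0.11 +Mz 0.25 F tool [-2.5  0.9  1.7] M tool [-0.08 -0.24 -0.14] tilt corr [ 0.18 -0.04 -0.  ]
```

Call:
send_rows --dp '[[0,-0.2,0.02],[0,-0.2,0],[0,-0.2,0],[0,-0.2,0],[0,0,0]]' --delta_rot '[[0,0,0.9],[0,0,0.9],[0,0,0.9],[0,0,0.9],[0,0,0]]' --claw '[1.5,1.5,1.5,1.5,1.5]'

```text
time: 16.75
eef_pos: [432.0, -243.4, 52.1]
eef_rot: [1.0, 0.026, 0.001, 0.002]
force: [-3.2, -0.6, -0.7]
opening: 21.9
```

```bash
python3 arc.py
```

```text
t 16.75 tcp [ 432.  -243.4   52.1] yaw 3.02 az 3.13 rho 128.9 F [-3.2 -0.6 -0.7] M [-0.09  0.25  0.21] op 21.9
tz from F 0.06 +Mz 0.27 F tool [-3.3  0.5  0.7] M tool [-0.07 -0.25 -0.21] tilt corr [ 0.19 -0.05 -0.  ]
```

Call:
send_rows --dp '[[-0.02,-0.2,0],[0,-0.2,0],[0,-0.2,0],[0,-0.2,0],[0,0,0]]' --delta_rot '[[0,0,0.8],[0,0,0.9],[0,0,0.9],[0,0,0.9],[0,0,0]]' --claw '[1.5,1.5,1.5,1.5,1.5]'

```text
time: 17.25
eef_pos: [431.8, -235.4, 52.2]
eef_rot: [1.0, -0.007, 0.001, 0.002]
force: [-2.1, -3.3, -1.6]
opening: 21.7
```

```bash
python3 arc.py
```

```text
t 17.25 tcp [ 431.8 -235.4   52.2] yaw -0.79 az -0.43 rho 128.9 F [-2.1 -3.3 -1.6] M [-0.7   0.21  0.41] op 21.7
tz from F 0.43 +Mz 0.83 F tool [-2.1  3.3  1.6] M tool [-0.7  -0.2  -0.41] tilt corr [ 0.23 -0.1  -0.  ]
```

Torque has jumped from 0.25 to 0.83 N m, so the screw is home and the wrench is close to the click. Smaller steps from here.

Call:
send_rows --dp '[[0,-0.1,0],[0,-0.1,0],[0,0,0],[0,0,0],[0,0,0]]' --delta_rot '[[0,0,0.4],[0,0,0.4],[0,0,0],[0,0,0],[0,0,0]]' --claw '[1.5,1.5,1.5,1.5,1.5]'

```text
time: 17.75
eef_pos: [431.8, -233.5, 52.2]
eef_rot: [1.0, -0.014, 0.001, 0.002]
force: [-2.4, -3.7, -1.2]
opening: 21.3
```

```bash
python3 arc.py
```

```text
t 17.75 tcp [ 431.8 -233.5   52.2] yaw -1.64 az -1.3 rho 128.9 F [-2.4 -3.7 -1.2] M [-0.56  0.16  0.4 ] op 21.3
tz from F 0.49 +Mz 0.89 F tool [-2.3  3.8  1.3] M tool [-0.56 -0.14 -0.4 ] tilt corr [ 0.25 -0.1  -0.  ]
```

Call:
send_rows --dp '[[0,-0.12,0],[0,-0.12,0],[0,0,0],[0,0,0],[0,0,0]]' --delta_rot '[[0,0,0.5],[0,0,0.5],[0,0,0],[0,0,0],[0,0,0]]' --claw '[1.5,1.5,1.5,1.5,1.5]'

```text
time: 18.25
eef_pos: [431.9, -230.7, 52.2]
eef_rot: [1.0, -0.024, 0.001, 0.002]
force: [-2.7, -1.8, -0.4]
opening: 21.7
```

```bash
python3 arc.py
```

```text
t 18.25 tcp [ 431.9 -230.7   52.2] yaw -2.73 az -2.55 rho 128.9 F [-2.7 -1.8 -0.4] M [-0.43  0.17  0.35] op 21.7
tz from F 0.25 +Mz 0.59 F tool [-2.6  1.9  0.4] M tool [-0.44 -0.14 -0.35] tilt corr [ 0.23 -0.11 -0.  ]
```

Torque fell from 0.89 to 0.59 N m, so the wrench has broken over. I'll take one more small step (0.012 rad, well short of the hard stop) to confirm the drop, then back off.

Call:
send_rows --dp '[[0,-0.15,0],[0,0,0],[0,0,0],[0,0,0],[0,0,0]]' --delta_rot '[[0,0,0.7],[0,0,0],[0,0,0],[0,0,0],[0,0,0]]' --claw '[1.5,1.5,1.5,1.5,1.5]'

```text
time: 18.75
eef_pos: [432.0, -228.8, 52.2]
eef_rot: [1.0, -0.031, 0.001, 0.002]
force: [-2.4, -2.1, -1.1]
opening: 21.7
```

```bash
python3 arc.py
```

```text
t 18.75 tcp [ 432.  -228.8   52.2] yaw -3.5 az -3.37 rho 129.0 F [-2.4 -2.1 -1.1] M [-0.31  0.16  0.26] op 21.7
tz from F 0.29 +Mz 0.55 F tool [-2.2  2.2  1.1] M tool [-0.32 -0.14 -0.26] tilt corr [ 0.21 -0.1  -0.  ]
```

The click is confirmed. Now backing off 0.12 rad to take the load off and centre the ring in its play.

Call:
send_rows --dp '[[0.02,0.38,0],[0,0.38,0],[0,0.38,0],[0,0.38,0],[0,0,0]]' --delta_rot '[[0,0,-1.7],[0,0,-1.7],[0,0,-1.7],[0,0,-1.7],[0,0,0]]' --claw '[1.5,1.5,1.5,1.5,1.5]'

```text
time: 19.25
eef_pos: [432.4, -244.1, 52.3]
eef_rot: [1.0, 0.031, 0.001, 0.002]
force: [-1.9, 0.8, -0.9]
opening: 21.7
```

```bash
python3 arc.py
```

```text
t 19.25 tcp [ 432.4 -244.1   52.3] yaw 3.54 az 3.41 rho 128.5 F [-1.9  0.8 -0.9] M [0.16 0.14 0.12] op 21.7
tz from F -0.11 +Mz 0.01 F tool [-1.8 -0.9  0.9] M tool [ 0.17 -0.13 -0.12] tilt corr [ 0.19 -0.12 -0.  ]
```

Torque is back to zero. Lifting straight up slowly.

Call:
send_rows --dp '[[-0.01,0,-0.3],[0,0,-0.4],[0,0,-0.5],[0,0,-0.5],[0,0,0]]' --delta_rot '[[0,0,0],[0,0,0],[0,0,0],[0,0,0],[0,0,0]]' --claw '[1.5,1.5,1.5,1.5,1.5]'

```text
time: 19.75
eef_pos: [432.1, -243.0, 70.4]
eef_rot: [1.0, 0.03, 0.001, 0.001]
force: [0.6, -0.3, -4.8]
opening: 22.2
```

```bash
python3 arc.py
```

```text
t 19.75 tcp [ 432.1 -243.    70.4] yaw 3.4 az 2.95 rho 128.8 F [ 0.6 -0.3 -4.8] M [0.05 0.14 0.01] op 22.2
tz from F 0.04 +Mz 0.05 F tool [0.6 0.3 4.8] M tool [ 0.06 -0.14 -0.01] tilt corr [ 0.14 -0.08 -0.  ]
```

Call:
send_rows --dp '[[0,0,-1],[0,0,-1.5],[0,0,-1.5],[0,0,0],[0,0,0]]' --delta_rot '[[0,0,0],[0,0,0],[0,0,0],[0,0,0],[0,0,0]]' --claw '[1.5,1.5,1.5,1.5,1.5]'

```text
time: 20.25
eef_pos: [431.6, -242.6, 113.4]
eef_rot: [1.0, 0.03, 0.001, 0.001]
force: [-0.1, -0.3, -4.5]
opening: 21.8
```

```bash
python3 go.py 471 64.4 115 12
python3 - <<'E'
from h import *
im,d=r.get_image("side"); cv2.imwrite("pics/s10.png",cv2.resize(im[100:240,270:450],None,fx=4.2,fy=4.2,interpolation=cv2.INTER_CUBIC)[:,:,::-1])
E
```

```text
t 20.25 tcp [ 431.6 -242.6  113.4] yaw 3.4 F [-0.1 -0.3 -4.5] M [0.03 0.13 0.03] op 21.8
REM cm [  5.76 -30.41  -0.22] | 30.95 rot [ 0.15 -0.06 -8.6 ]
q [ 0.49  0.2  -0.13  2.06  0.04  0.88 -1.17]
```

View pics/s10.png

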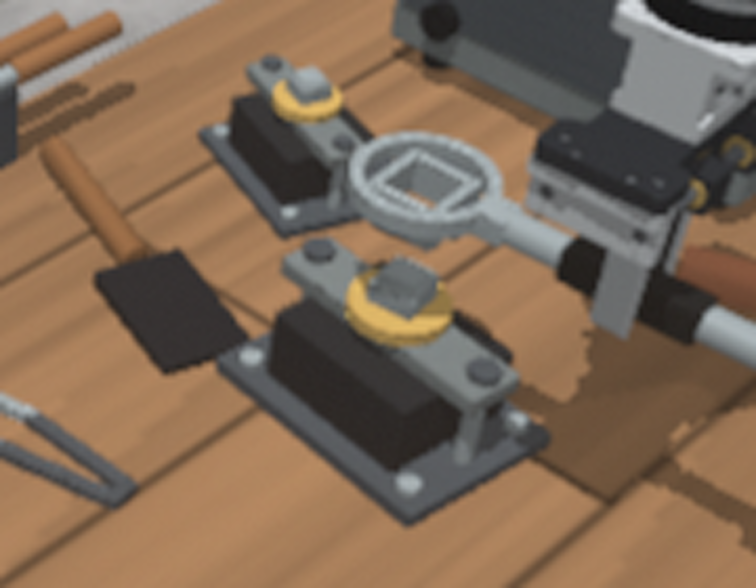

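The wrench is off and the screw head has visibly turned. Now carrying the wrench back to its old place, which is free and far from the clamp.

Call:
send_rows --dp '[[0.5,-2.5,0],[0.9,-4.5,0],[0.9,-4.5,0],[0.9,-4.5,0],[0.9,-4.5,0]]' --delta_rot '[[0,0,0],[0,0,0],[0,0,0],[0,0,0],[0,0,0]]' --claw '[1.5,1.5,1.5,1.5,1.5]'

```text
time: 20.8
eef_pos: [459.2, -35.2, 109.9]
eef_rot: [1.0, 0.024, -0.001, 0.002]
force: [1.2, 0.1, -5.1]
opening: 21.4
```

```bash
python3 go.py 471 64.4 115 12
```

```text
t 20.8 tcp [459.2 -35.2 109.9] yaw 2.71 F [ 1.2  0.1 -5.1] M [ 0.04 -0.01  0.02] op 21.4
REM cm [ 1.64 -9.89 -0.55] | 10.05 rot [ 0.18  0.13 -9.29]
q [ 0.19  0.17 -0.28  2.12  0.06  0.87 -1.65]
```

Call:
send_rows --dp '[[0.6,-3,-0.2],[0.7,-3,0],[0.5,-1.5,0],[0,0,0],[0,0,0]]' --delta_rot '[[0,0,-3],[0,0,-3],[0,0,-3],[0,0,0],[0,0,0]]' --claw '[1.5,1.5,1.5,1.5,1.5]'

```text
time: 21.3
eef_pos: [468.9, 50.8, 109.0]
eef_rot: [0.994, 0.11, -0.003, 0.0]
force: [-0.2, -0.2, -4.2]
opening: 21.6
```

```bash
python3 go.py 471 64.4 -33 12
```

```text
t 21.3 tcp [468.9  50.8 109. ] yaw 12.59 F [-0.2 -0.2 -4.2] M [-0.03  0.1  -0.03] op 21.6
REM cm [ 0.58 -1.29 14.2 ] | 14.27 rot [0.02 0.33 0.59]
q [ 0.09  0.19 -0.37  2.09  0.09  0.88 -1.68]
```

Call:
send_rows --dp '[[0.4,-1.0,0],[0,0,2.5],[0,0,3.5],[0,0,3],[0,0,1.5]]' --delta_rot '[[0,0.3,0.5],[0,0,0],[0,0,0],[0,0,0],[0,0,0]]' --claw '[1.5,1.5,1.5,1.5,1.5]'

```text
time: 21.8
eef_pos: [472.6, 54.8, 2.0]
eef_rot: [0.995, 0.099, 0.002, 0.001]
force: [0.1, -1.0, -5.0]
opening: 21.8
```

Call:
send_rows --dp '[[0,0,0.5],[0,0,0],[0,0,0],[0,0,0],[0,0,0]]' --delta_rot '[[0,0,0],[0,0,0],[0,0,0],[0,0,0],[0,0,0]]' --claw '[1.5,1.5,1.5,1.5,1.5]'

```text
time: 22.3
eef_pos: [472.3, 51.2, -3.3]
eef_rot: [0.995, 0.096, 0.001, 0.002]
force: [0.2, 0.3, -4.8]
opening: 21.8
```

```bash
python3 go.py 471 64.4 -33 12
```

```text
t 22.3 tcp [472.3  51.2  -3.3] yaw 11.02 F [ 0.2  0.3 -4.8] M [0.05 0.09 0.03] op 21.8
REM cm [ 0.12 -1.33  2.97] | 3.26 rot [ 0.22 -0.09 -0.98]
q [ 0.03  0.37 -0.32  2.17  0.21  0.62 -1.82]
```

Call:
send_rows --dp '[[0,0,0.8],[0,0,0.9],[0,0,0.6],[0,0,0.3],[0,0,0]]' --delta_rot '[[0.2,-0.1,0],[0,0,0],[0,0,0],[0,0,0],[0,0,0]]' --claw '[1.5,1.5,1.5,1.5,1.5]'

```text
time: 22.8
eef_pos: [473.1, 51.3, -30.8]
eef_rot: [0.995, 0.096, 0.001, 0.0]
force: [0.8, 0.1, -5.5]
opening: 21.7
```

```bash
python3 go.py 471 64.4 -33 12
```

```text
t 22.8 tcp [473.1  51.3 -30.8] yaw 11.02 F [ 0.8  0.1 -5.5] M [-0.    0.11  0.02] op 21.7
REM cm [ 0.04 -1.33  0.22] | 1.35 rot [ 0.01 -0.09 -0.98]
q [ 0.02  0.42 -0.31  2.18  0.23  0.56 -1.84]
```

Call:
send_rows --dp '[[0,0,0.1],[0,0,0.1],[0,0,0.08],[0,0,0],[0,0,0]]' --delta_rot '[[0,0,0],[0,0,0],[0,0,0],[0,0,0],[0,0,0]]' --claw '[1.5,1.5,1.5,1.5,1.5]'

```text
time: 23.3
eef_pos: [473.4, 51.5, -33.0]
eef_rot: [0.995, 0.096, 0.001, 0.0]
force: [1.0, -0.1, -3.8]
opening: 21.5
```

```bash
python3 go.py 471 64.4 -33 12
```

```text
t 23.3 tcp [473.4  51.5 -33. ] yaw 11.03 F [ 1.  -0.1 -3.8] M [ 0.07  0.05 -0.01] op 21.5
REM cm [ 0.01 -1.32 -0.  ] | 1.32 rot [ 0.03 -0.12 -0.97]
q [ 0.01  0.43 -0.3   2.19  0.24  0.56 -1.85]
```

Starting to touch. A hair lower, then release.

Call:
send_rows --dp '[[0,0,0.08],[0,0,0],[0,0,0],[0,0,0],[0,0,0]]' --delta_rot '[[0,0,0],[0,0,0],[0,0,0],[0,0,0],[0,0,0]]' --claw '[1.5,1.5,1.5,3,5]'

```text
time: 23.8
eef_pos: [474.4, 51.6, -33.1]
eef_rot: [0.995, 0.096, 0.002, 0.0]
force: [0.1, -0.5, 0.2]
opening: 34.2
```

Call:
send_rows --dp '[[0,0,0],[0,0,0],[0,0,0],[0,0,0],[0,0,0]]' --delta_rot '[[0,0,0],[0,0,0],[0,0,0],[0,0,0],[0,0,0]]' --claw '[7,8,8,8,8]'

```text
time: 24.3
eef_pos: [475.0, 51.8, -32.8]
eef_rot: [0.995, 0.096, 0.003, 0.0]
force: [-0.1, 0.7, -0.3]
opening: 74.2
```

```bash
python3 go.py 471 64.4 100 12
```

```text
t 24.3 tcp [475.   51.8 -32.8] yaw 11.02 F [-0.1  0.7 -0.3] M [-0.02  0.02 -0.04] op 74.2
REM cm [ -0.09  -1.31 -13.29] | 13.35 rot [ 0.04 -0.29 -0.98]
q [ 0.01  0.43 -0.3   2.18  0.24  0.56 -1.85]
```

Call:
send_rows --dp '[[0,0,-1.5],[0,0,-3],[0,0,-4],[0,0,-4],[0,0,-4]]' --delta_rot '[[0,0,0],[0,0,0],[0,0,0],[0,0,0],[0,0,0]]' --claw '[8,8,8,8,8]'

```text
time: 24.8
eef_pos: [470.0, 51.6, 132.7]
eef_rot: [0.995, 0.097, -0.003, -0.0]
force: [0.8, 0.1, -0.3]
opening: 80.2
```

Call:
send_rows --dp '[[0,3,-1],[0,4,0],[0,4,0],[0,4,0],[0,0,0]]' --delta_rot '[[0,0,0],[0,0,0],[0,0,0],[0,0,0],[0,0,0]]' --claw '[8,8,8,8,8]'

```text
time: 25.3
eef_pos: [503.8, -99.7, 150.8]
eef_rot: [0.995, 0.099, 0.003, 0.001]
force: [0.4, 0.7, -0.5]
opening: 80.1
```

Call:
send_rows --dp '[[0,0,0],[0,0,0],[0,0,0],[0,0,0],[0,0,0]]' --delta_rot '[[0,0,0],[0,0,0],[0,0,0],[0,0,0],[0,0,0]]' --claw '[8,8,8,8,8]'

```text
time: 25.8
eef_pos: [503.3, -97.2, 150.6]
eef_rot: [0.995, 0.1, 0.003, 0.0]
force: [-0.1, 0.2, -0.0]
opening: 80.0
```

```bash
python3 go.py 471 64.4 100 12
python3 - <<'E'
from h import *
from ring import ring
for n in("side","top"):
    im,d=r.get_image(n); cv2.imwrite(f"pics/{n}11.png",im[:,:,::-1]); np.save(n+"11im.npy",im); np.save(n+"11.npy",d)
    if n=="top": cv2.imwrite("pics/top11c.png",cv2.resize(im[205:258,340:395],None,fx=10,fy=10,interpolation=cv2.INTER_CUBIC)[:,:,::-1])
    ring(n,d,np.array([600,77.]),10,50,np.radians(11))
E
```

```text
t 25.8 tcp [503.3 -97.2 150.6] yaw 11.46 F [-0.1  0.2 -0. ] M [-0.01 -0.03  0.03] op 80.0
REM cm [  0.02 -16.48   5.04] | 17.24 rot [ 0.06 -0.34 -0.54]
q [ 0.3   0.19 -0.26  1.98  0.06  0.97 -1.36]
side npx 807 z med/mean 24.0 23.5 circle [599.2  78.7  44.3] slope [-0.003  0.012]
top npx 414 z med/mean 24.2 24.0 circle [598.6  75.9  41.7] slope [0.005 0.01 ]
```

View pics/side11.png

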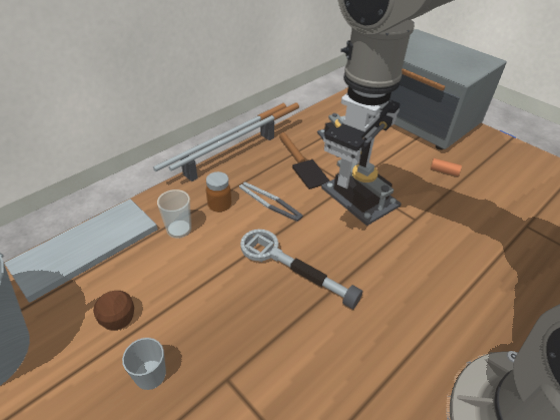

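View pics/top11.png

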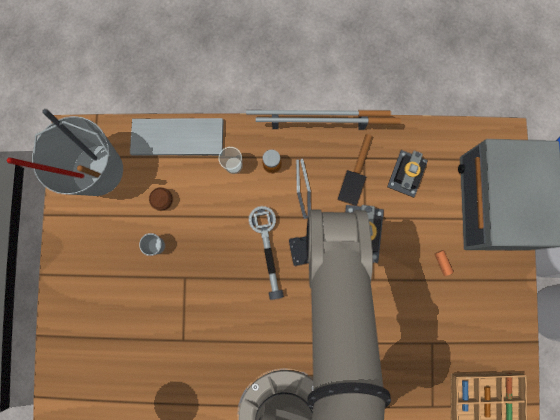

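The wrench lies flat (ring at about (262,220) in the top view) and the bystanders are in place. I'll move the arm away from over the clamp to check the screw.

Call:
send_rows --dp '[[-1,4,-1],[-1,4.5,-1],[-1,4.5,0],[-1,4.5,0],[-1,4.5,0]]' --delta_rot '[[0,0,0],[0,0,0],[0,0,0],[0,0,0],[0,0,0]]' --claw '[8,8,8,8,8]'

```text
time: 26.4
eef_pos: [500.8, -322.6, 172.3]
eef_rot: [0.994, 0.107, 0.004, 0.0]
force: [0.9, 0.7, -0.3]
opening: 80.3
```

Call:
send_rows --dp '[[-1,4,0],[-1,4,0],[0,0,0],[0,0,0],[0,0,0]]' --delta_rot '[[0,0,0],[0,0,0],[0,0,0],[0,0,0],[0,0,0]]' --claw '[8,8,8,8,8]'

```text
time: 26.9
eef_pos: [495.5, -414.9, 171.1]
eef_rot: [0.995, 0.103, 0.003, 0.001]
force: [-0.0, -0.6, 0.6]
opening: 80.1
```

```bash
python3 go.py 471 64.4 100 12
python3 - <<'E'
from h import *
from ring import ring
for n in("side","top"):
    im,d=r.get_image(n); np.save(n+"12im.npy",im)
    cv2.imwrite(f"pics/{n}12.png",im[:,:,::-1])
    a=im[205:258,340:395] if n=="top" else im[145:200,335:400]
    cv2.imwrite(f"pics/{n}12c.png",cv2.resize(a,None,fx=10,fy=10,interpolation=cv2.INTER_CUBIC)[:,:,::-1])
E
sed 's/"0im.npy"/"12im.npy"/' fit1.py > fit2.py; python3 fit2.py
sed 's/"0im.npy"/"12im.npy"/; s/596,93/599,77/; s/11\.5/11/; s#pics/fit_#pics/fit12_#; s/"side":(225,220/"side":(230,215/' fitw.py > fitw2.py; python3 fitw2.py
```

```text
t 26.9 tcp [ 495.5 -414.9  171.1] yaw 11.87 F [-0.  -0.6  0.6] M [-0.    0.01  0.01] op 80.1
REM cm [  7.42 -47.42   7.06] | 48.51 rot [ 0.12 -0.38 -0.13]
q [ 0.66  0.38 -0.08  1.67  0.03  1.08 -0.79]
top [ 560.39 -236.02] 9.147844484562285 22.21875
side [ 561.63 -237.17] 7.5450644675622245 8.78125
27.0
top [599.7  76.3] 11.16 100.4375 of 1092.9375 grip 472.1 51.1
side [600.   76.6] 11.28 211.25 of 2195.875 grip 472.5 51.2
```

View pics/side12.png

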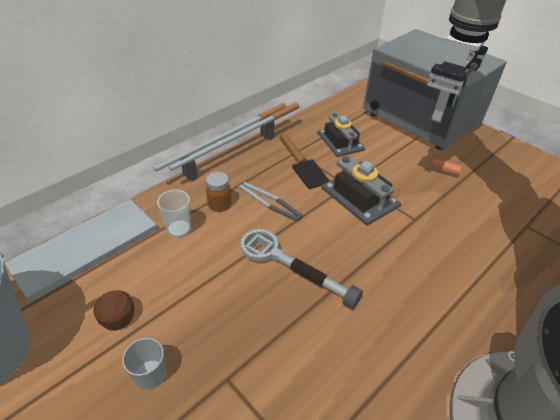

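View pics/top12c.png

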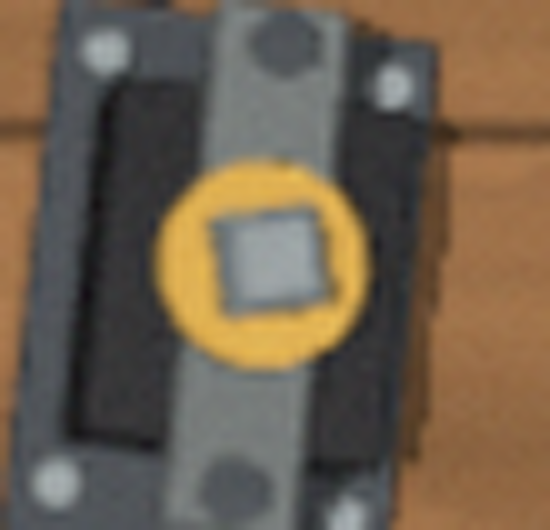

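```bash
python3 -c "
from workcell import r
print(r.sign_off())"
```

```text
the job is handed in; nothing more can be done
None
```

The screw is tight, and the wrench is off the clamp and lying flat on the bench. I handed the job in at about 27 s; no verdict came back.

**What I did:**
- I gripped the wrench by its sleeve and set the ring down over the larger clamp's screw head.
- I turned it clockwise until it clicked, then backed off, lifted it clear and laid it back close to where it started.

**Last checks:**
- **Click:** Torque about the screw ran at about 0.25 N m, rose to 0.83–0.89, then fell to 0.59 and 0.55. After that first drop I took one more step of about 0.012 rad to confirm it, then stopped. No reading between moves passed 0.9 N m, against the 1.7 N m that tears the collar.
- **Screw:** The head turned from about 35.7° to 8.4°, roughly 0.48 rad, so its corner moved about 9 mm.
- **Wrench:** It lies flat with its ring at about (600, 76), around 315 mm from the clamp's middle. The bystanders look unmoved in both pictures, and the gripper is clear of everything.

**What disagreed:**
- **Fingertip height:** The fingertips were really about 37 mm higher than the reported tool height. My first grasp therefore closed on air above the wrench. I corrected the height from the camera's depth picture, and nothing was moved.
- **Turning angle:** The handle swung about 0.69 rad, while the screw turned 0.48 rad. I put the difference down to free play in the ring plus the break-over. The figures could mean the break-over ran deeper than the torque suggested, to about 0.1 rad of its 0.11 rad limit. I had no direct reading of the collar or the break-over angle to check.

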